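# Open the hub drum and pack the order carton

## Task

Unlock the drum by turning its cover a quarter turn counterclockwise (seen from above), lift the cover off and lay it, grip up, in the middle of the black rubber mat. Also pack the whole order - the hub from the drum and every hub, jar, aluminium jaw and long blue pack standing on the table - into the open shipping carton, each upright and flat on the carton's floor, nothing stacked; a full order only just fits. Leave the other things on the bench where they are.

Things in the scene. Friction and masses are not known exactly. Their poses are not given: they have to be found in the camera images.
- carton: open cardboard shipping carton, fixed to the bench: inside 128 mm (its x) by 256 mm (its y), walls and floor 5 mm thick, rim 47 mm above the table. Origin at the centre of its outer underside; z up. A full order fills it as 2 rows along y of four 64 mm square places, the long pack taking two places of one row
- drum: fixed round steel drum, 124 mm outer, 102 mm inner diameter, rim 70 mm high, inner floor 5 mm up. Two blue claws (to 73 mm radius, 87 mm high) hold down the locked cover's lugs at the drum's +x and -x; each spans 12 degrees before to 52 after that axis, counterclockwise. Stops block clockwise turning, and yellow ones turning past about 96 degrees. Origin at centre of underside, z up
- cover: loose hollow cap, 0.35 kg: 110 mm diameter, 42 mm tall with a 92 mm spigot ring as its lowest 6 mm; red lugs to 62 mm radius along +x and -x; red grip bar on top 70 mm long (x), 14 mm thick (y), 42 to 80 mm above origin. Origin: centre of underside, 64 mm up when on the drum. Locked with x along the drum's x; lifts free past about 62 degrees counterclockwise; only friction resists
- mat: black rubber mat, fixed, 150 mm square and 3 mm thick, for the cover. Origin at the centre of its underside
- hub_drum: dark steel bicycle hub standing on end: lower body 56 mm diameter and 45 mm tall, above it a coaxial axle stub of 24 mm diameter up to 90 mm, with a steel tip; 0.22 kg. Take it by the stub. Origin at the centre of its underside, z up. It stands inside the drum under the cover
- hub_black: black bicycle hub standing on end: lower body 56 mm diameter and 45 mm tall, above it a coaxial axle stub of 24 mm diameter up to 90 mm, with a steel tip; 0.22 kg. Take it by the stub. Origin at the centre of its underside, z up. May be absent
- hub_blue: blue bicycle hub standing on end: lower body 56 mm diameter and 45 mm tall, above it a coaxial axle stub of 24 mm diameter up to 90 mm, with a steel tip; 0.22 kg. Take it by the stub. Origin at the centre of its underside, z up. May be absent
- jar_green: squat green jar, 56 mm diameter and 45 mm tall, with a tall black cap of 28 mm diameter from 45 to 90 mm; 0.18 kg. Take it by the cap. Origin at the centre of its underside, z up. May be absent
- jar_white: squat white jar with a tall orange cap, same sizes as the green jar. Origin at the centre of its underside, z up. May be absent
- jaw: aluminium soft jaw: base block 56 x 56 mm and 45 mm tall, on it a tongue 56 mm long (its x) and 24 mm thick (its y) up to 90 mm; 0.5 kg. Origin at the centre of its underside, z up. May be absent
- long_pack: long blue pack 116 mm (its x) by 56 mm (its y), 45 mm tall, with a stiff brown cardboard carrying ridge on top, 100 mm long (x) and 16 mm thick (y), up to 90 mm; 0.35 kg. Origin at the centre of its underside, z up
- screwdriver: bystander: screwdriver lying on the bench, nearer the robot
- wrench: bystander: wrench lying on the bench, nearer the robot
- mug: bystander: white mug, 80 mm diameter, 90 mm tall, beyond the carton
- tape: bystander: roll of tape lying flat, 100 mm diameter, 45 mm tall, beyond the carton
- rule: bystander: steel gauge bar 110 x 25 x 6 mm lying beyond the carton
- label_box: bystander: flat yellow box 100 x 70 x 30 mm beyond the carton
- degreaser: bystander: white bottle with red cap, 60 mm diameter, 150 mm tall, at the left

How it is judged:
By the outcome, as a careful person would: the job done as asked, in the order asked, and still so for the second after the job is handed in, with the robot touching nothing.
Of hub_black, hub_blue, jar_green, jar_white, jaw only 3 to 5 are there at a start; the rules pass over those that are not, and their reading is None.
At some moment in a run one of hub_black, hub_blue, jar_green, jar_white, jaw may be knocked a few centimetres aside while the robot is not near it.
It also fails if it takes over 208 s, if anything falls off the work surface, if the arm or the gripper's body presses on something with over 40 N, if the wrist force passes 120 N, or if a joint passes its speed limit or range.

## Robot

A 6-joint arm with a two-finger parallel gripper is mounted at the origin on the work surface. World frame = base frame: x ahead of the robot, y to its left, z up, the work surface at z = 0. Lengths are in m, angles in rad, forces in N, time in s.
With the tool pointing down it reaches from about 0.3 to 1 m from the base axis. Payload 5.1 kg.
Tool frame: the origin (TCP) lies at the very end of the fingers, on their centre line; the grasp point (between the pads) lies 19 mm behind it; z points along the fingers, y is the line along which they close (so a half turn about z gives the same grasp; the last joint's range is limited). The gripper opens to 95 mm and grips with 3 to 60 N. Pads are 20 mm wide; open, the fingers measure 119 mm over their backs; the gripper's body (75 mm by 180 mm) begins 59 mm behind the grasp point.
Start: joints at [-0.083, 0.124, 1.65, -0, 1.367, -0.083], TCP at [0.65, -0, 0.215] pointing down, gripper open.
Joint ranges: [-2.61, 2.61], [-1.02, 2.33], [0.03, 2.71], [-1.35, 4.49], [0.32, 2.68], [-2.91, 2.91]. Speed limits (rad/s): [2.57, 2.57, 3.14, 3.14, 3.14, 3.14].

## Interface

Orientations are given as a unit quaternion [w, x, y, z].
In Python, from station import ctrl, camera, camera_model gives the robot as it stands. The module is installed in compiled form; this text tells all that it offers.
- The arm moves only by the tool move_arm, never from a script. Its argument "commands" is text: rows parted by semicolons, each of 6 numbers parted by spaces: the shift along the world's x, y, z scaled (see below), then the turn, a rotation vector about the world's x, y, z scaled (see below). A call has 1 to 20 rows; each row is the pose to reach, as a shift and turn from the pose commanded when the call began; what a row does not reach only later rows make up. The controller multiplies each number of a shift by 0.25 m and each number of a turn by pi/2 rad. A row lasts 1/12 s, in which the tool goes at most 41.7 mm and 7.16 degrees, less where a joint would pass 70% of its speed; a pose out of reach is approached as far as the arm can. A call with a number of a shift or a turn outside -1 to 1 is refused whole. A call with a gripper value outside its range is refused whole. "fingers" is the gripper's target within -1 to 1 (shut at 1, half-way at 0, fully open at -1), set as the call begins (left out, the last holds). The fingers move at their own pace and stop on an object; "grip_force" is the grip in N (left out, the last holds). Time passes only in rows, so rows that repeat a pose let the fingers close. It gives the time, the measured TCP pose, the force, the opening and the grip force at its end, in the units of the state.
- ctrl.get_obs(): the state, without advancing time (a new reading comes with each control period).
- camera(name): name is "scene" or "side" or "wrist"; returns the picture (384x512x3 uint8, blue, green, red); there is no depth.
- camera_model(name): a dict with "fx", "fy", "cx", "cy" (pixels), "world_to_cam" (4x4, takes a point from world to camera coordinates). Camera axes: x right, y up, looking along -z (the intrinsics and any distortion apply to the point x, -y, -z); pixel columns grow to the right and rows downward; lengths in m; the calibration is good to about 2 mm. A picture is of the moment at which its call begins: read the wrist's pose just before it. camera_model takes no time and is no camera call; for the wrist camera it gives the pose at the moment of the call.
- ctrl.close_job(): hands the job in; it is judged then, once.
The state is a dict: "clock": time; "q": joint angles; "qd": joint speeds; "tau": joint torques, N m; "tcp_pos": TCP position; "eef_rot": TCP orientation; "contact_force": force on the tool from outside, world axes, zero at the start; "wrist_torque": the same for the moment, N m; "opening": opening from 0.0 (shut) to 1.0 (fully open); "grip_force": force on a finger pad.
Only numpy, scipy, OpenCV 4.12 (cv2) and the standard library are available. Lean on these libraries where they do the work, as an engineer would, in place of code of your own. Each camera call takes 0.05 s, during which the arm holds its last target. There are 200 camera calls.

## Working session

There is one attempt and no reset: what is moved stays moved. The work goes in short steps, Python scripts to look and compute and a tool call to move; the robot and the scene stay as the last step left them, time stands still between calls to the robot, and variables do not carry over. Pictures are saved under pics/ and viewed, at most 14 in all, crops included, and the job is handed in when it is done.

Besides the shell and the picture viewer there is one more tool, called after "Call:" by a JSON object that holds its "name" and its "arguments". move_arm: Moves the arm, as the interface text tells. Its arguments: {"type":"object","properties":{"commands":{"type":"string"},"fingers":{"type":"number"},"grip_force":{"type":"number"}},"required":["commands"]}

```bash
mkdir -p pics; ls
cat > h.py <<'E'
import numpy as np, cv2
from station import ctrl,camera,camera_model
def model(n):
    m=camera_model(n); return m
def ray(m,u,v):
    T=np.array(m['world_to_cam']); R=T[:3,:3]; t=T[:3,3]
    d=R.T@np.array([(u-m['cx'])/m['fx'],-(v-m['cy'])/m['fy'],-1.]); return -R.T@t,d
def plane(m,u,v,z):
    o,d=ray(m,u,v); return o+d*(z-o[2])/d[2]
def proj(m,p):
    T=np.array(m['world_to_cam']); c=T[:3,:3]@np.array(p)+T[:3,3]
    return m['cx']+m['fx']*c[0]/-c[2], m['cy']+m['fy']*-c[1]/-c[2]
def top(img,m,x0,x1,y0,y1,z,s=1000):
    # rectified view of plane z: col = (y1-y)*s, row=(x1-x)*s
    w=np.array([[x1,y1],[x1,y0],[x0,y0],[x0,y1]]); src=np.float32([proj(m,[a,b,z]) for a,b in w])
    W,H=int((y1-y0)*s),int((x1-x0)*s)
    return cv2.warpPerspective(img,cv2.getPerspectiveTransform(src,np.float32([[0,0],[W,0],[W,H],[0,H]])),(W,H))
E
python3 - <<'E'
from h import *
for n in ['scene','side','wrist']:
    m=camera_model(n); print(n,{k:(v if k!='world_to_cam' else np.round(v,3).tolist()) for k,v in m.items()})
    cv2.imwrite(f'pics/{n}0.png',camera(n))
a=[cv2.imread(f'pics/{n}0.png') for n in ['scene','side']]
print(ctrl.get_obs())
E
```

```text
pics
scene {'fx': 454.8512545559479, 'fy': 454.8512545559479, 'cx': 257.46160420932534, 'cy': 188.63303168083908, 'world_to_cam': [[-0.772, 0.635, -0.008, 0.379], [-0.414, -0.493, 0.765, 0.205], [0.482, 0.594, 0.644, -1.661], [0.0, 0.0, 0.0, 1.0]]}
side {'fx': 496.54235915262564, 'fy': 496.54235915262564, 'cx': 257.5212933321864, 'cy': 186.7759022542385, 'world_to_cam': [[0.714, -0.7, -0.017, -0.345], [0.521, 0.516, 0.68, -0.389], [-0.467, -0.495, 0.733, -1.089], [0.0, 0.0, 0.0, 1.0]]}
wrist {'fx': 327.80472798089363, 'fy': 327.80472798089363, 'cx': 254.44054585957414, 'cy': 194.87740565594981, 'world_to_cam': [[1.0, 0.001, -0.002, -0.649], [-0.001, 0.959, -0.282, 0.032], [0.001, 0.282, 0.959, -0.391], [0.0, 0.0, 0.0, 1.0]]}
{'clock': 0.15, 'q': array([-8.25870594e-02,  1.24359162e-01,  1.65136022e+00, -1.42549376e-05,
        1.36750127e+00, -8.26179170e-02]), 'qd': array([ 7.90520452e-04, -2.14112812e-03, -2.89172511e-03, -3.41234564e-05,
        1.19402408e-03, -2.01305222e-04]), 'tau': array([ 4.52342692e-04, -4.18191254e+01, -3.60470796e+01,  7.75244599e-02,
        4.69156180e-02, -8.73639601e-05]), 'tcp_pos': array([6.49498494e-01, 1.67632210e-05, 2.13666978e-01]), 'eef_rot': array([-6.16600764e-04,  7.07094615e-01,  7.07118478e-01, -5.31456406e-04]), 'contact_force': array([-0.17553779,  0.1254189 , -0.5136636 ]), 'wrist_torque': array([-0.02859961, -0.03320122, -0.02795278]), 'grip_force': 0.0, 'opening': 1.0005634715163656}
```

View pics/scene0.png

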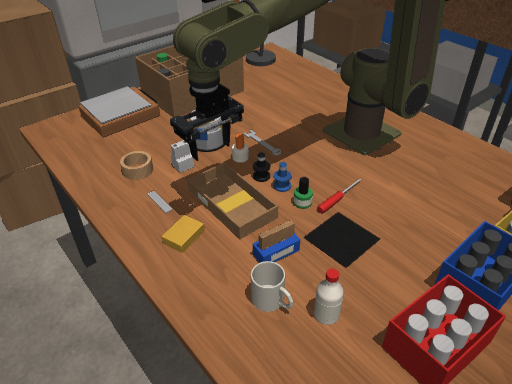

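View pics/side0.png

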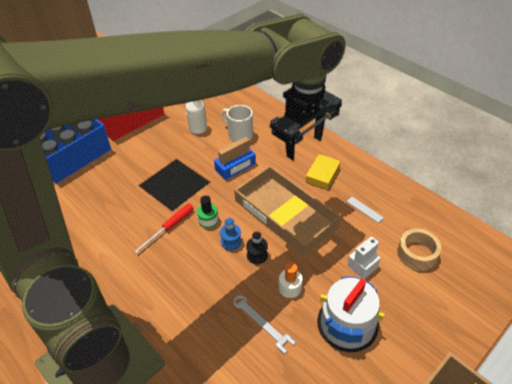

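The scene view shows all five optional items plus the long pack. In the side view the cover's red grip is at (355,293), the carton is centred near (288,208), and the mat near (175,184).

Run:
```python
from h import *
m=camera_model('side')
for n,u,v,z in [('black',256,237,.09),('blue',230,222,.09),('green',208,200,.09),('white',291,267,.09),('jaw',372,241,.09),('ridgeL',221,158,.09),('ridgeR',248,144,.09),('gripA',348,304,.144),('gripB',363,284,.144),('mat1',176,160,.003),('mat2',210,181,.003),('mat3',171,209,.003),('mat4',139,184,.003),('cN',270,171,.047),('cE',340,215,.047),('cS',303,246,.047),('cW',235,203,.047),('bottle',197,100,.15),('mug',239,110,.09),('label',323,170,.03),('tape',420,245,.045),('rule',365,209,.006),('wr',265,325,.0),('sd',165,228,.02)]:
    print(n,np.round(plane(m,u,v,z),3))
```

```text
black [ 0.437 -0.043  0.09 ]
blue [0.424 0.036 0.09 ]
green [0.433 0.131 0.09 ]
white [ 0.434 -0.162  0.09 ]
jaw [ 0.625 -0.249  0.09 ]
ridgeL [0.561 0.225 0.09 ]
ridgeR [0.655 0.213 0.09 ]
gripA [ 0.423 -0.33   0.144]
gripB [ 0.483 -0.322  0.144]
mat1 [0.515 0.389 0.003]
mat2 [0.53  0.247 0.003]
mat3 [0.383 0.243 0.003]
mat4 [0.376 0.386 0.003]
cN [0.652 0.12  0.047]
cE [ 0.665 -0.124  0.047]
cS [ 0.523 -0.123  0.047]
cW [0.499 0.102 0.047]
bottle [0.638 0.413 0.15 ]
mug [0.744 0.346 0.09 ]
label [0.775 0.026 0.03 ]
tape [ 0.731 -0.326  0.045]
rule [ 0.76  -0.141  0.006]
wr [ 0.321 -0.189  0.   ]
sd [0.324 0.188 0.02 ]
```

Call:
{"name": "move_arm", "arguments": {"commands": "-.48 -.44 .8 0 0 0;-.48 -.44 .8 0 0 0;-.48 -.44 .8 0 0 0;-.48 -.44 .8 0 0 0;-.48 -.44 .8 0 0 0;-.48 -.44 .8 0 0 0;-.48 -.44 .8 0 0 0;-.48 -.44 .8 0 0 0;-.48 -.44 .8 0 0 0;-.48 -.44 .8 0 0 0;-.48 -.44 .8 0 0 0;-.48 -.44 .8 0 0 0"}}

```text
clock: 1.15
tcp_pos: [0.5301, -0.1093, 0.4121]
eef_rot: [-0.002, 0.707, 0.708, -0.001]
contact_force: [0.5, 0.2, -0.5]
opening: 1.001
grip_force: 0.0
```

Run:
```python
from h import *
o=ctrl.get_obs();print(o['clock'],o['tcp_pos'])
m=camera_model('wrist');im=camera('wrist');cv2.imwrite('pics/w1.png',im)
import pickle;pickle.dump(m,open('w1.pkl','wb'))
cv2.imwrite('pics/w1b.png',cv2.resize(im,(800,600),interpolation=cv2.INTER_CUBIC))
```

```text
1.15 [ 0.530071   -0.10932328  0.41213479]
```

View pics/w1b.png

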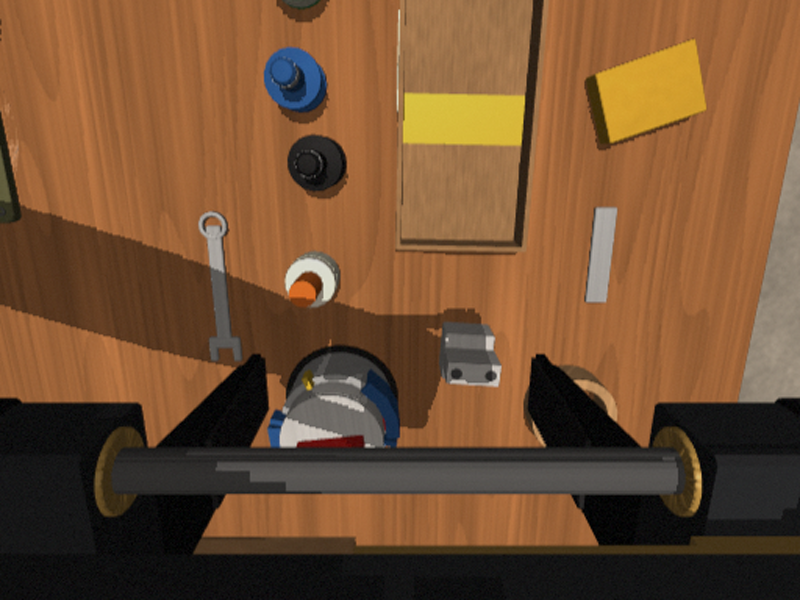

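The wrist view (800x600) shows the blue hub at (285,73), black hub (309,163), white jar (310,285), jaw (470,355), the carton's near corner at (398,248), and the drum partly hidden at (340,420).

Call:
{"name": "move_arm", "arguments": {"commands": "-.32 -.88 0 0 0 0;-.32 -.88 0 0 0 0;-.32 -.88 0 0 0 0;-.32 -.88 0 0 0 0;-.32 -.88 0 0 0 0;-.32 -.88 0 0 0 0;-.32 -.88 0 0 0 0;-.32 -.88 0 0 0 0;-.32 -.88 0 0 0 0"}}

```text
clock: 1.95
tcp_pos: [0.4503, -0.3295, 0.4141]
eef_rot: [-0.001, 0.707, 0.707, 0.0]
contact_force: [-1.0, 1.0, -0.2]
opening: 0.998
grip_force: 0.0
```

Run:
```python
from h import *
o=ctrl.get_obs();print(o['clock'],o['tcp_pos'],o['q'])
m=camera_model('wrist');im=camera('wrist');cv2.imwrite('pics/w2.png',im)
import pickle;pickle.dump(m,open('w2.pkl','wb'))
hsv=cv2.cvtColor(im,cv2.COLOR_BGR2HSV);H,S,V=cv2.split(hsv)
red=(((H<6)|(H>174))&(S>150)&(V>60)).astype(np.uint8)
n,l,st,c=cv2.connectedComponentsWithStats(red)
for i in range(1,n):
    if st[i,4]>30:
        pts=np.argwhere(l==i)[:,::-1].astype(np.float32)
        b=cv2.boxPoints(cv2.minAreaRect(pts)); print('red',st[i],[np.round(plane(m,*p,.144)[:2],3) for p in b])
cv2.imwrite('pics/w2b.png',cv2.resize(im,(800,600),interpolation=cv2.INTER_CUBIC))
```

```text
1.95 [ 0.45033422 -0.32948158  0.41405833] [-7.28123827e-01 -1.28258805e-01  1.57410214e+00  5.21109068e-04
  1.69690709e+00 -7.28488420e-01]
red [235 143  52  18 636] [array([ 0.423, -0.314]), array([ 0.491, -0.306]), array([ 0.494, -0.322]), array([ 0.425, -0.331])]
```

View pics/w2b.png

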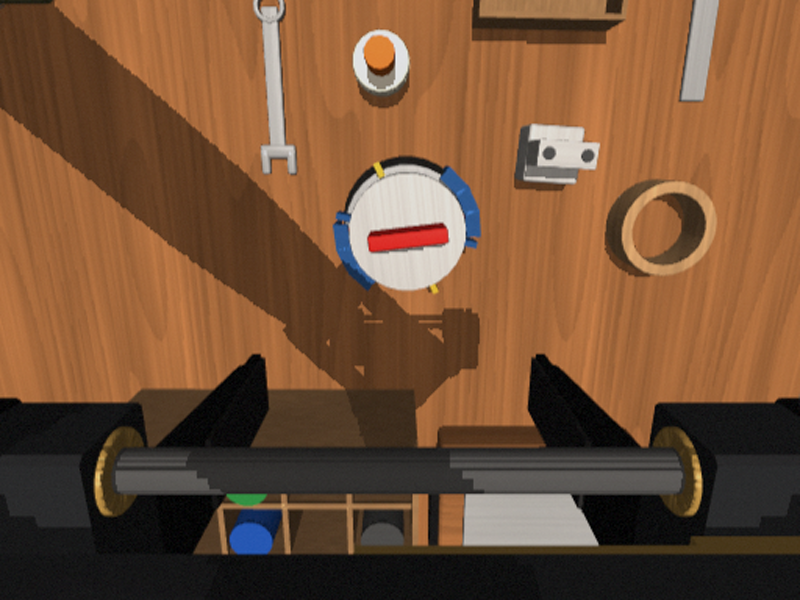

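Run:
```python
from h import *
import pickle
m=pickle.load(open('w2.pkl','rb'));im=cv2.imread('pics/w2.png')
H,S,V=cv2.split(cv2.cvtColor(im,cv2.COLOR_BGR2HSV))
# bright red top face only
red=(((H<6)|(H>174))&(S>150)).astype(np.uint8)
print(np.unique(V[red>0]//20*20,return_counts=True))
top_=(red>0)&(V>180)&(np.indices(V.shape)[0]>120)
pts=np.argwhere(top_)[:,::-1]
w=np.float32([plane(m,*p,.144)[:2] for p in pts.astype(float)])
print('bar',cv2.minAreaRect(w*1000))
wh=((S<60)&(V>130)).astype(np.uint8)|red
k=np.zeros_like(wh);cv2.circle(k,(260,147),60,1,-1)
cs,_=cv2.findContours(wh&k,cv2.RETR_EXTERNAL,cv2.CHAIN_APPROX_NONE);c=max(cs,key=cv2.contourArea)
w=np.float32([plane(m,*p,.106)[:2] for p in c[:,0].astype(float)])
print('cover',cv2.fitEllipse(w*1000),cv2.minEnclosingCircle(w*1000))
# jaw tongue & white jar
for n,(u,v),z in [('jawtop L',(527,140),.09),('jawtop R',(598,142),.09),('jR2',(600,168),.09),('jL2',(540,166),.09),('orange',(379,49),.09)]:
    print(n,np.round(plane(m,u/1.5625,v/1.5625,z),3))
o=((H>6)&(H<20)&(S>200)&(V>200)).astype(np.uint8)
```

```text
(array([  0,  80, 100, 120, 140, 160, 180, 200, 220], dtype=uint8), array([ 73,   1, 116,   5,  13,  30,  64,  64, 343]))
bar ((458.759033203125, -319.6625061035156), (68.44375610351562, 12.407209396362305), 6.8389458656311035)
cover ((457.88720703125, -316.99700927734375), (107.97859954833984, 115.09207153320312), 12.457432746887207) ((458.3393249511719, -316.3922119140625), 58.16582107543945)
jawtop L [ 0.569 -0.237  0.09 ]
jawtop R [ 0.634 -0.239  0.09 ]
jR2 [ 0.639 -0.262  0.09 ]
jL2 [ 0.583 -0.26   0.09 ]
orange [ 0.434 -0.161  0.09 ]
```

Call:
{"name": "move_arm", "arguments": {"commands": ".034 .042 -.86 0 0 -.924;.034 .042 -.86 0 0 -.924;.034 .042 -.86 0 0 -.924;.034 .042 -.86 0 0 -.924;.034 .042 -.86 0 0 -.924;.034 .042 -.86 0 0 -.924;.034 .042 -.86 0 0 -.924;.034 .042 -.86 0 0 -.924;.034 .042 -.86 0 0 -.924;.034 .042 -.86 0 0 -.924;.034 .042 -.86 0 0 -.924;.034 .042 -.86 0 0 -.924;.034 .042 -.86 0 0 -.924;.034 .042 -.86 0 0 -.924;.034 .042 -.86 0 0 -.924"}}

```text
clock: 3.25
tcp_pos: [0.4589, -0.3187, 0.1998]
eef_rot: [0.0, 0.998, 0.061, 0.0]
contact_force: [-0.3, -0.6, 0.8]
opening: 0.999
grip_force: 0.0
```

Call:
{"name": "move_arm", "arguments": {"commands": "0 0 -.2 0 0 0;0 0 -.34 0 0 0;0 0 -.34 0 0 0;0 0 -.34 0 0 0;0 0 -.34 0 0 0;0 0 -.34 0 0 0"}}

```text
clock: 3.75
tcp_pos: [0.4598, -0.3205, 0.1175]
eef_rot: [0.001, 0.998, 0.06, 0.001]
contact_force: [-0.7, 0.1, 0.2]
opening: 1.007
grip_force: 0.0
```

Call:
{"name": "move_arm", "arguments": {"commands": "0 0 0 0 0 0;0 0 0 0 0 0;0 0 0 0 0 0;0 0 0 0 0 0;0 0 0 0 0 0;0 0 0 0 0 0;0 0 0 0 0 0;0 0 0 0 0 0", "fingers": 1, "grip_force": 40}}

```text
clock: 4.42
tcp_pos: [0.4584, -0.3195, 0.1146]
eef_rot: [-0.0, 0.998, 0.06, -0.0]
contact_force: [-0.5, -0.2, 0.2]
opening: 0.497
grip_force: 0.0
```

Call:
{"name": "move_arm", "arguments": {"commands": "0 0 0 0 0 0;0 0 0 0 0 0;0 0 0 0 0 0;0 0 0 0 0 0;0 0 0 0 0 0;0 0 0 0 0 0;0 0 0 0 0 0;0 0 0 0 0 0"}}

```text
clock: 5.08
tcp_pos: [0.4586, -0.3199, 0.1147]
eef_rot: [0.0, 0.998, 0.06, 0.0]
contact_force: [1.0, -1.8, -1.9]
opening: 0.147
grip_force: 40.0
```

Call:
{"name": "move_arm", "arguments": {"commands": "0 0 0 0 0 .07;0 0 0 0 0 .14;0 0 0 0 0 .21;0 0 0 0 0 .28;0 0 0 0 0 .35;0 0 0 0 0 .42;0 0 0 0 0 .49;0 0 0 0 0 .49"}}

```text
clock: 5.75
tcp_pos: [0.4585, -0.3192, 0.1146]
eef_rot: [-0.0, 0.902, 0.431, 0.0]
contact_force: [0.7, 0.5, 0.2]
opening: 0.146
grip_force: 40.0
```

Call:
{"name": "move_arm", "arguments": {"commands": "0 0 0 0 0 .07;0 0 0 0 0 .14;0 0 0 0 0 .21;0 0 0 0 0 .28;0 0 0 0 0 .35;0 0 0 0 0 .42;0 0 0 0 0 .49;0 0 0 0 0 .51;0 0 0 0 0 .51;0 0 0 0 0 .51"}}

```text
clock: 6.58
tcp_pos: [0.459, -0.3195, 0.1148]
eef_rot: [0.001, 0.665, 0.747, 0.0]
contact_force: [2.5, -0.7, -1.8]
opening: 0.144
grip_force: 40.0
```

Call:
{"name": "move_arm", "arguments": {"commands": "0 0 .05 0 0 0;0 0 .1 0 0 0;0 0 .2 0 0 0;0 0 .3 0 0 0;0 0 .4 0 0 0;0 0 .5 0 0 0;0 0 .5 0 0 0"}}

```text
clock: 7.17
tcp_pos: [0.4599, -0.3209, 0.2458]
eef_rot: [0.004, 0.664, 0.748, -0.0]
contact_force: [0.7, -0.7, -2.2]
opening: 0.144
grip_force: 40.0
```

Call:
{"name": "move_arm", "arguments": {"commands": "0 1 .2 0 0 0;0 1 .2 0 0 0;0 1 .2 0 0 0;0 1 .2 0 0 0;0 1 .2 0 0 0;0 1 .2 0 0 0"}}

```text
clock: 7.67
tcp_pos: [0.4568, -0.0725, 0.2867]
eef_rot: [-0.002, 0.664, 0.747, -0.001]
contact_force: [0.0, 0.3, -2.9]
opening: 0.145
grip_force: 40.0
```

Call:
{"name": "move_arm", "arguments": {"commands": "0 1 0 0 0 0;0 1 0 0 0 0;0 1 0 0 0 0;0 1 0 0 0 0;0 1 0 0 0 0;0 1 0 0 0 0;0 1 0 0 0 0;0 1 0 0 0 0"}}

```text
clock: 8.33
tcp_pos: [0.4569, 0.1773, 0.2863]
eef_rot: [-0.001, 0.662, 0.749, -0.002]
contact_force: [0.1, -1.2, -3.2]
opening: 0.146
grip_force: 40.0
```

Run:
```python
from h import *
o=ctrl.get_obs();print(o['clock'],o['tcp_pos'],o['q'])
m=camera_model('wrist');im=camera('wrist');cv2.imwrite('pics/w3.png',im)
import pickle;pickle.dump(m,open('w3.pkl','wb'))
cv2.imwrite('pics/w3b.png',cv2.resize(im,(800,600),interpolation=cv2.INTER_CUBIC))
```

```text
8.3333 [0.45689335 0.17728368 0.28625085] [ 2.60924120e-01 -2.70023731e-01  1.90361973e+00 -6.28778323e-04
  1.51274710e+00  1.37724582e-01]
```

View pics/w3b.png

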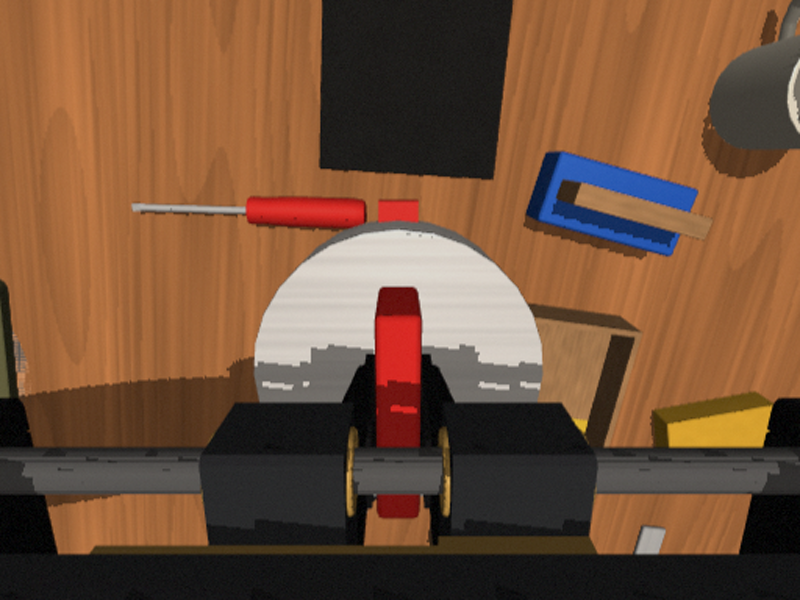

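Run:
```python
from h import *
import pickle
m=pickle.load(open('w3.pkl','rb'));im=cv2.imread('pics/w3.png')
P=lambda u,v,z:plane(m,u/1.5625,v/1.5625,z)[:2]
a,b=P(320,167,.003),P(493.5,179,.003)
d=(b-a);n=np.array([-d[1],d[0]]);print(a,b,np.linalg.norm(d),'ctr',(a+b)/2+n/np.linalg.norm(n)*.075, P(322,0,.003),P(512,0,.003))
print('ang',np.degrees(np.arctan2(d[1],d[0])))
# long pack ridge and body
for q in [(566,180),(711,220),(702,240),(558,200)]: print('ridge',np.round(P(*q,.09),3))
for q in [(560,152),(697,188),(671,255)]: print('body',np.round(P(*q,.045),3))
print('carton',P(640,330,.047))
```

```text
[0.38146051 0.23710914] [0.53015137 0.24562106] 0.1489342945122919 ctr [0.45151953 0.31624251] [0.37276632 0.36350923] [0.52049639 0.38175137]
ang 3.2763609033117915
ridge [0.564 0.253]
ridge [0.672 0.239]
ridge [0.67  0.224]
ridge [0.562 0.239]
body [0.57  0.273]
body [0.681 0.26 ]
body [0.676 0.205]
carton [0.66628468 0.14006325]
```

Call:
{"name": "move_arm", "arguments": {"commands": "-.028 .542 0 0 0 0;-.028 .542 0 0 0 0;-.028 .542 0 0 0 0;-.028 .542 0 0 0 0;-.028 .542 -.2 0 0 0;-.028 .542 -.35 0 0 0;-.028 .542 -.5 0 0 0;-.028 .542 -.65 0 0 0;-.028 .542 -.8 0 0 0;-.028 .542 -.87 0 0 0;-.028 .542 -.9 0 0 0;-.028 .542 -.92 0 0 0;-.028 .542 -.935 0 0 0;-.028 .542 -.94 0 0 0;-.028 .542 -.94 0 0 0;-.028 .542 -.94 0 0 0"}}

```text
clock: 9.72
tcp_pos: [0.4526, 0.3117, 0.0554]
eef_rot: [0.0, 0.664, 0.748, 0.001]
contact_force: [-0.7, -0.6, -3.4]
opening: 0.147
grip_force: 40.0
```

Call:
{"name": "move_arm", "arguments": {"commands": "0 0 0 0 0 0;0 0 0 0 0 0;0 0 0 0 0 0;0 0 0 0 0 0;0 0 0 0 0 0;0 0 0 0 0 0;0 0 0 0 0 0;0 0 0 0 0 0", "fingers": 0}}

```text
clock: 10.38
tcp_pos: [0.4515, 0.3111, 0.0537]
eef_rot: [-0.0, 0.664, 0.748, -0.0]
contact_force: [-0.1, -0.4, 0.2]
opening: 0.501
grip_force: 0.0
```

Call:
{"name": "move_arm", "arguments": {"commands": "0 0 0 0 0 0;0 0 0 0 0 0;0 0 0 0 0 0;0 0 0 0 0 0;0 0 0 0 0 0;0 0 0 0 0 0;0 0 0 0 0 0;0 0 .02 0 0 0;0 0 .04 0 0 0;0 .02 .04 0 0 0;0 .02 .04 0 0 0;0 .02 .02 0 0 0;0 .02 0.008 0 0 0;0 .02 0 0 0 0;0 .02 0 0 0 0;0 .02 0 0 0 0", "fingers": 1}}

```text
clock: 11.72
tcp_pos: [0.4511, 0.3159, 0.0538]
eef_rot: [-0.0, 0.664, 0.748, -0.001]
contact_force: [-3.2, -1.6, 1.9]
opening: 0.146
grip_force: 40.0
```

Call:
{"name": "move_arm", "arguments": {"commands": "0 0 0 0 0 0;0 0 0 0 0 0;0 0 0 0 0 0;0 0 0 0 0 0;0 0 0 0 0 0;0 0 .1 0 0 0;0 0 .3 0 0 0;0 0 .4 0 0 0;0 0 .55 0 0 0;0 -.2 .7 0 0 0;0 -.4 .8 0 0 0;0 -.5 .8 0 0 0;0 -.5 .8 0 0 0;0 -.5 .8 0 0 0;0 -.5 .8 0 0 0;0 -.5 .8 0 0 0", "fingers": -1}}

```text
clock: 13.05
tcp_pos: [0.4513, 0.1916, 0.253]
eef_rot: [-0.0, 0.664, 0.748, -0.0]
contact_force: [1.4, 0.0, 0.6]
opening: 0.999
grip_force: 0.0
```

Call:
{"name": "move_arm", "arguments": {"commands": ".36 -.45 .67 0 0 -.076;.36 -.45 .67 0 0 -.076;.36 -.45 .67 0 0 -.076;.36 -.45 .67 0 0 -.076;.36 -.45 .67 0 0 -.076;.36 -.45 .67 0 0 -.076;.36 -.45 .67 0 0 -.076;.36 -.45 .67 0 0 -.076;.36 -.45 .67 0 0 -.076;.36 -.45 .67 0 0 -.076"}}

```text
clock: 13.88
tcp_pos: [0.5404, 0.0799, 0.4184]
eef_rot: [-0.002, 0.706, 0.708, -0.002]
contact_force: [-0.4, -0.0, -0.5]
opening: 1.001
grip_force: 0.0
```

Run:
```python
from h import *
o=ctrl.get_obs();print(o['clock'],o['tcp_pos'],o['q'])
m=camera_model('wrist');im=camera('wrist');cv2.imwrite('pics/w4.png',im)
import pickle;pickle.dump(m,open('w4.pkl','wb'))
cv2.imwrite('pics/w4b.png',cv2.resize(im,(800,600),interpolation=cv2.INTER_CUBIC))
```

```text
13.8833 [0.54041277 0.07987754 0.41838141] [ 4.83187848e-02 -1.51632859e-01  1.58802853e+00  2.84713266e-04
  1.70956486e+00  4.64705404e-02]
```

View pics/w4b.png

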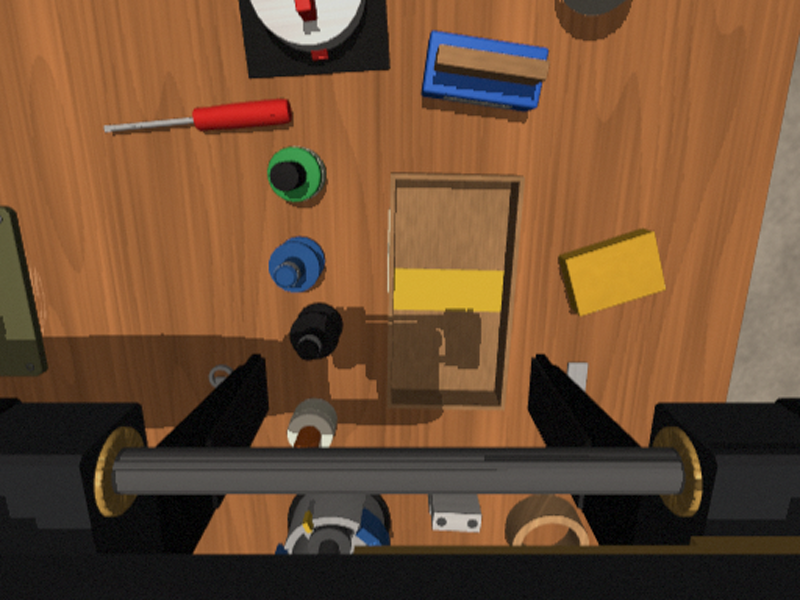

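The cover is on the mat; whole carton visible with rim corners at about (391,174),(522,178),(503,410),(388,404); green (288,177), blue (288,273), black (309,346).

Run:
```python
from h import *
import pickle
m=pickle.load(open('w4.pkl','rb'));im=cv2.imread('pics/w4.png')
P=lambda u,v,z:np.round(plane(m,u/1.5625,v/1.5625,z)[:2],4)
for q in [(391,174),(522,177),(503,409),(388,404)]: print('rim',P(*q,.047))
for n,q in [('green',(288,177)),('blue',(288,275)),('black',(309,347)),('ridge',(437,45)),('ridge',(548,62)),('ridge',(545,80)),('ridge',(436,64))]: print(n,P(*q,.09))
for q in [(431,31),(549,46),(540,102)]: print('pack',P(*q,.045))
for n,q in [('yL',(394,268)),('yR',(503,270)),('yR2',(502,312)),('yL2',(394,309))]: print(n,P(*q,.005))
for n,q in [('bar',(320,50))]: print(n,P(*q,.04))
c=im[105:270,235:345]; cv2.imwrite('pics/c4.png',cv2.resize(c,None,fx=3.6,fy=3.6,interpolation=cv2.INTER_CUBIC))
```

```text
rim [0.532  0.1399]
rim [0.6662 0.1373]
rim [ 0.6627 -0.1263]
rim [ 0.5283 -0.1204]
green [0.4354 0.1385]
blue [0.4299 0.0435]
black [ 0.4473 -0.0331]
ridge [0.5734 0.2518]
ridge [0.6723 0.2383]
ridge [0.6708 0.2236]
ridge [0.5729 0.2365]
pack [0.5703 0.2723]
pack [0.6839 0.2595]
pack [0.6793 0.2092]
yL [0.5347 0.0325]
yR [0.6614 0.0306]
yR2 [ 0.6633 -0.0205]
yL2 [ 0.5347 -0.0173]
bar [0.4629 0.2565]
```

View pics/c4.png

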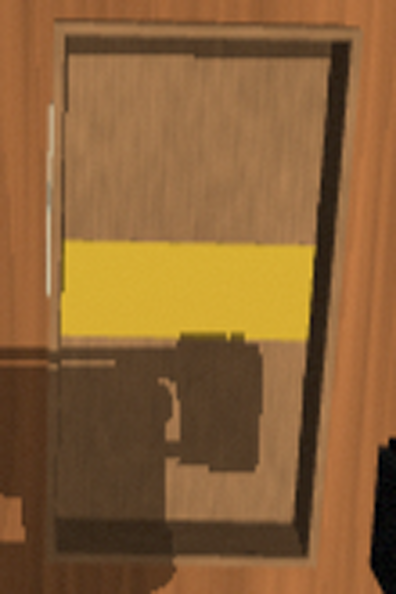

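Run:
```python
from h import *
import pickle
m=pickle.load(open('w4.pkl','rb'))
P=lambda u,v,z:plane(m,235+u/3.6,105+v/3.6,z)[:2]
for s in ([(52,24),(358,29),(312,563),(52,563)],[(64,38),(349,42),(304,553),(58,550)]):
    c=np.array([P(*q,.047) for q in s]);print(np.round(c,4).tolist(),c.mean(0),[np.linalg.norm(c[i]-c[i-1]).round(4) for i in range(4)])
    d=(c[0]+c[1]-c[2]-c[3]);e=c[1]+c[2]-c[0]-c[3];print(np.degrees(np.arctan2(-d[0],d[1])),np.degrees(np.arctan2(e[1],e[0])))
    for (a,b) in ((0,1),(3,2),):
        v=c[b]-c[a];print('xang',np.degrees(np.arctan2(v[1],v[0])))
    for (a,b) in ((3,0),(2,1),):
        v=c[b]-c[a];print('yang',np.degrees(np.arctan2(-v[0],v[1])))
```

```text
[[0.5307, 0.1394], [0.6668, 0.1376], [0.6622, -0.1255], [0.5303, -0.1261]] [0.59751347 0.00635806] [np.float64(0.2656), np.float64(0.136), np.float64(0.2632), np.float64(0.1319)]
-0.540128704291367 -0.24633478464942377
xang -0.74924884494183
xang 0.2722187655683372
yang -0.09614741889732913
yang -0.9881033650774712
[[0.5361, 0.1334], [0.6632, 0.132], [0.6579, -0.1199], [0.5333, -0.1188]] [0.59761325 0.00666255] [np.float64(0.2522), np.float64(0.1271), np.float64(0.252), np.float64(0.1245)]
-0.9151015975998218 -0.5625118817417657
xang -0.6211365728662068
xang -0.5026722007397767
yang -0.6218138202903088
yang -1.2086736152396664
```

Call:
{"name": "move_arm", "arguments": {"commands": ".33 .632 -.5 0 0 .922;.33 .632 -.5 0 0 .922;.33 .632 -.5 0 0 .922;.33 .632 -.5 0 0 .922;.33 .632 -.5 0 0 .922;.33 .632 -.5 0 0 .922;.33 .632 -.873 0 0 .922;.33 .632 -.873 0 0 .922;.33 .632 -.873 0 0 .922;.33 .632 -.873 0 0 .922;.33 .632 -.873 0 0 .922;.33 .632 -.873 0 0 .922;.33 .632 -.873 0 0 .922;.33 .632 -.873 0 0 .922;.33 .632 -.873 0 0 .922;.33 .632 -.873 0 0 .922", "fingers": 0}}

```text
clock: 15.27
tcp_pos: [0.6236, 0.2368, 0.2028]
eef_rot: [-0.0, 0.062, 0.998, -0.0]
contact_force: [-0.0, -0.8, 0.2]
opening: 0.497
grip_force: 0.0
```

```bash
cat >> h.py <<'E'
def look(name):
    o=ctrl.get_obs(); m=camera_model('wrist'); im=camera('wrist'); cv2.imwrite(f'pics/{name}.png',im)
    q=o['eef_rot']; yaw=np.degrees(2*np.arctan2(q[2],q[1]))-90
    print('t',round(o['clock'],2),'tcp',np.round(o['tcp_pos'],4),'yaw',round(-yaw if 0 else yaw,2),'q6',round(o['q'][5],2))
    return o,m,im
def big(mask):
    n,l,st,c=cv2.connectedComponentsWithStats(mask.astype(np.uint8))
    return [(st[i],np.argwhere(l==i)[:,::-1].astype(float)) for i in sorted(range(1,n),key=lambda i:-st[i,4])[:3]]
def W(m,pts,z): 
    return np.float32([plane(m,*p,z)[:2] for p in pts])
E
python3 - <<'E'
from h import *
o,m,im=look('p1')
H,S,V=cv2.split(cv2.cvtColor(im,cv2.COLOR_BGR2HSV))
bl=(H>100)&(H<130)&(S>120)&(V>40)
for st,p in big(bl)[:2]: print('blue',st,cv2.minAreaRect(W(m,p,.045)*1000))
cv2.imwrite('pics/p1b.png',im)
E
```

```text
t 15.27 tcp [0.6236 0.2368 0.2028] yaw 82.93 q6 -1.17
blue [ 230  120   56  110 4027] ((621.3683471679688, 239.28372192382812), (54.56489562988281, 114.87948608398438), 82.20298767089844)
blue [   0    0   66   33 1791] ((449.9044494628906, 58.41153335571289), (60.63482666015625, 25.7752628326416), 82.97315216064453)
```

View pics/p1b.png

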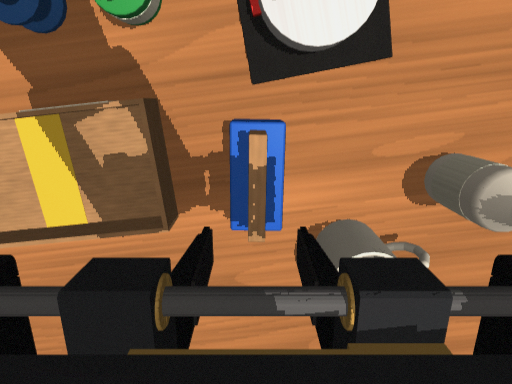

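Call:
{"name": "move_arm", "arguments": {"commands": "-.009 .01 -.15 0 0 -.008;-.009 .01 -.3 0 0 -.008;-.009 .01 -.45 0 0 -.008;-.009 .01 -.579 0 0 -.008;-.009 .01 -.579 0 0 -.008;-.009 .01 -.579 0 0 -.008"}}

```text
clock: 15.82
tcp_pos: [0.6201, 0.2386, 0.0561]
eef_rot: [-0.002, 0.068, 0.998, -0.001]
contact_force: [0.0, -0.2, 0.0]
opening: 0.498
grip_force: 0.0
```

Call:
{"name": "move_arm", "arguments": {"commands": "0 0 0 0 0 0;0 0 0 0 0 0;0 0 0 0 0 0;0 0 0 0 0 0;0 0 0 0 0 0;0 0 0 0 0 0;0 0 0 0 0 0", "fingers": 1, "grip_force": 40}}

```text
clock: 16.4
tcp_pos: [0.6224, 0.2393, 0.0594]
eef_rot: [0.001, 0.068, 0.998, 0.0]
contact_force: [-0.9, -0.4, 3.8]
opening: 0.165
grip_force: 40.0
```

Call:
{"name": "move_arm", "arguments": {"commands": "0 0 .1 0 0 0;0 0 .25 0 0 0;0 0 .4 0 0 0;0 0 .48 0 0 0;.036 -.677 .48 0 0 -.92;.036 -.677 .48 0 0 -.92;.036 -.677 .48 0 0 -.92;.036 -.677 .48 0 0 -.92;.036 -.677 .48 0 0 -.92;.036 -.677 .48 0 0 -.92;.036 -.677 .48 0 0 -.92;.036 -.677 .48 0 0 -.92;.036 -.677 .48 0 0 -.92;.036 -.677 .48 0 0 -.92;.036 -.677 .48 0 0 -.92;.036 -.677 .48 0 0 -.92;.036 -.677 .48 0 0 -.92;.036 -.677 .48 0 0 -.92;.036 -.677 .48 0 0 -.92;.036 -.677 .48 0 0 -.92"}}

```text
clock: 18.07
tcp_pos: [0.6305, 0.0699, 0.1777]
eef_rot: [-0.0, 0.71, 0.704, -0.0]
contact_force: [0.2, 0.0, -2.5]
opening: 0.167
grip_force: 40.0
```

Run:
```python
from h import *
o,m,im=look('p2');a=camera('side')
c=cv2.resize(a[120:280,180:380],(512,410),interpolation=cv2.INTER_CUBIC)
cv2.imwrite('pics/p2b.png',np.vstack([im[:190],c[:, :]]))
```

```text
t 18.07 tcp [0.6305 0.0699 0.1777] yaw -0.48 q6 0.03
```

View pics/p2b.png

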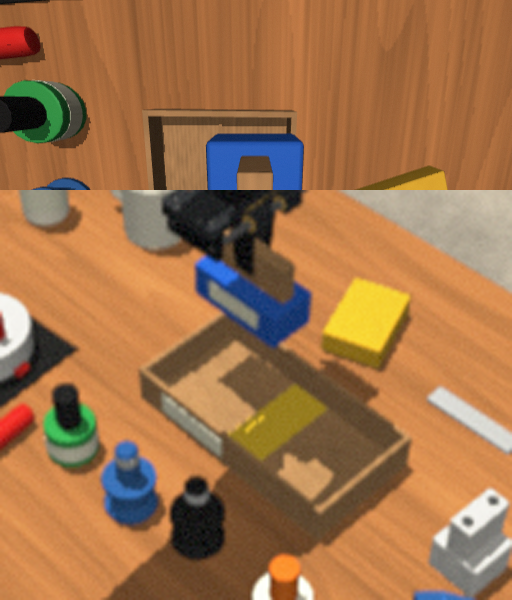

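The pack is held upright above the carton's far row; the rim's outer corners are at (143,109) and (295,110) in the wrist image.

Run:
```python
from h import *
m=camera_model('wrist')
for q in [(143.5,109.5),(295,110.5)]: print('meas',np.round(plane(m,*q,.047)[:2],4))
c=np.array([.5977,.0063]);a=np.radians(-.6);R=np.array([[np.cos(a),-np.sin(a)],[np.sin(a),np.cos(a)]])
for p in [(-.069,.133),(.069,.133)]: print('pred',c+R@p)
# pack top far corners at held z (.045+.1197)
for q in [(208,141),(302,141)]: print('pack',np.round(plane(m,*q,.165)[:2],4))
```

```text
meas [0.5328 0.1411]
meas [0.6672 0.1391]
pred [0.53009653 0.14001526]
pred [0.66808896 0.13857015]
pack [0.6054 0.1273]
pack [0.6574 0.1269]
```

Call:
{"name": "move_arm", "arguments": {"commands": "0 0 -.1 0 0 0;0 0 -.2 0 0 0;0 0 -.3 0 0 0;0 0 -.37 0 0 0;0 0 -.42 0 0 0;0 0 -.44 0 0 0;0 0 -.455 0 0 0;0 0 -.455 0 0 0;0 0 -.455 0 0 0"}}

```text
clock: 18.92
tcp_pos: [0.632, 0.0699, 0.066]
eef_rot: [0.001, 0.71, 0.704, 0.001]
contact_force: [0.1, -0.7, -2.4]
opening: 0.163
grip_force: 40.0
```

Call:
{"name": "move_arm", "arguments": {"commands": "0 0 0 0 0 0;0 0 0 0 0 0;0 0 0 0 0 0;0 0 0 0 0 0;0 0 0 0 0 0;0 0 0 0 0 0;0 0 0.2 0 0 0;0 0 .4 0 0 0;0 0 .6 0 0 0;0 0 .6 0 0 0;0 0 .6 0 0 0", "fingers": 0}}

```text
clock: 19.83
tcp_pos: [0.6347, 0.07, 0.2237]
eef_rot: [0.005, 0.71, 0.704, 0.005]
contact_force: [1.3, 0.0, 1.4]
opening: 0.5
grip_force: 0.0
```

Call:
{"name": "move_arm", "arguments": {"commands": "-.78 .274 0 0 0 0;-.78 .274 0 0 0 0;-.78 .274 0 0 0 0;-.78 .274 0 0 0 0;-.78 .274 0 0 0 0;-.78 .274 0 0 0 0;-.78 .274 0 0 0 0;-.78 .274 0 0 0 0", "fingers": -0.3}}

```text
clock: 20.5
tcp_pos: [0.4358, 0.1384, 0.2143]
eef_rot: [0.0, 0.71, 0.704, 0.0]
contact_force: [0.4, 0.3, 0.4]
opening: 0.65
grip_force: 0.0
```

```bash
cat >> h.py <<'E'
def cyl(m,pts,z=.045,r=.028):
    """far-from-camera edge along image v + lateral extents of the blob"""
    hull=cv2.convexHull(pts.astype(np.float32))[:,0]
    l,rr=pts[:,0].min()-.5,pts[:,0].max()+.5; far=pts[:,1].max()+.5; um=(l+rr)/2
    vm=hull[[hull[:,0].argmin(),hull[:,0].argmax()],1].mean()
    w=(plane(m,rr,vm,z)-plane(m,l,vm,z))[:2]
    f=plane(m,um,far,z)[:2]; o,_=ray(m,0,0)
    up=plane(m,um,far-10,z)[:2]-f; up/=np.linalg.norm(up)
    return np.round(f+up*r,4),'width',round(float(np.linalg.norm(w)),4)
E
python3 - <<'E'
from h import *
o,m,im=look('g1')
H,S,V=cv2.split(cv2.cvtColor(im,cv2.COLOR_BGR2HSV))
g=(H>40)&(H<90)&(S>80)
for st,p in big(g)[:2]: print('green',st,cyl(m,p))
u,v=map(int,proj(m,[.4354,.1385,.05]))
k=(V<60)&(abs(np.arange(512)-u)<60)[None]&(abs(np.arange(384)-v)<60)[:,None]
for st,p in big(k)[:2]: print('cap',st,cyl(m,p,.09,.014))
cv2.imwrite('pics/g1b.png',im)
E
```

```text
t 20.5 tcp [0.4358 0.1384 0.2143] yaw -0.52 q6 0.2
green [ 224  149   52   50 1249] (array([0.4308, 0.1425]), 'width', 0.0551)
green [487 326   7   4  10] (array([ 0.7178, -0.0285]), 'width', 0.0086)
cap [235 164  29  36 850] (array([0.4309, 0.1413]), 'width', 0.0269)
cap [194 226   6  11  55] (array([0.3801, 0.1042]), 'width', 0.0058)
```

View pics/g1b.png

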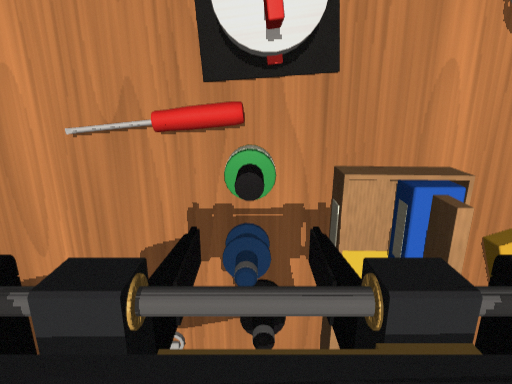

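The green jar's cap is at (249,182), cover on mat at top, pack standing in the far row of the carton.

Call:
{"name": "move_arm", "arguments": {"commands": "-.019 .014 -.15 0 0 0;-.019 .014 -.3 0 0 0;-.019 .014 -.45 0 0 0;-.019 .014 -.58 0 0 0;-.019 .014 -.625 0 0 0;-.019 .014 -.625 0 0 0;-.019 .014 -.625 0 0 0"}}

```text
clock: 21.13
tcp_pos: [0.432, 0.1417, 0.0586]
eef_rot: [-0.0, 0.711, 0.703, -0.0]
contact_force: [0.1, 0.6, 0.1]
opening: 0.654
grip_force: 0.0
```

Call:
{"name": "move_arm", "arguments": {"commands": "0 0 0 0 0 0;0 0 0 0 0 0;0 0 0 0 0 0;0 0 0 0 0 0;0 0 0 0 0 0;0 0 0 0 0 0;0 0 0 0 0 0;0 0 .15 0 0 0;0 0 .3 0 0 0;0 0 .45 0 0 0;0 0 .48 0 0 0;0 0 .48 0 0 0", "fingers": 1, "grip_force": 30}}

```text
clock: 22.13
tcp_pos: [0.433, 0.1423, 0.1817]
eef_rot: [0.002, 0.71, 0.704, 0.003]
contact_force: [-0.3, 0.2, -1.9]
opening: 0.291
grip_force: 30.0
```

Call:
{"name": "move_arm", "arguments": {"commands": ".544 -.155 0 0 0 0;.544 -.155 0 0 0 0;.544 -.155 0 0 0 0;.544 -.155 0 0 0 0;.544 -.155 0 0 0 0;.544 -.155 0 0 0 0;.544 -.155 -.1 0 0 0;.544 -.155 -.2 0 0 0;.544 -.155 -.3 0 0 0;.544 -.155 -.38 0 0 0;.544 -.155 -.43 0 0 0;.544 -.155 -.457 0 0 0;.544 -.155 -.457 0 0 0;.544 -.155 -.457 0 0 0"}}

```text
clock: 23.3
tcp_pos: [0.5663, 0.1035, 0.0641]
eef_rot: [-0.0, 0.71, 0.704, -0.0]
contact_force: [-0.4, -0.3, -1.7]
opening: 0.293
grip_force: 30.0
```

Call:
{"name": "move_arm", "arguments": {"commands": "0 0 0 0 0 0;0 0 0 0 0 0;0 0 0 0 0 0;0 0 0 0 0 0;0 0 0 0 0 0;0 0 0.2 0 0 0;0 0 .4 0 0 0;0 0 .6 0 0 0;-.544 -.24 .6 0 0 0;-.544 -.24 .6 0 0 0;-.544 -.24 .6 0 0 0;-.544 -.24 .6 0 0 0;-.544 -.24 .6 0 0 0;-.544 -.24 .6 0 0 0;-.544 -.24 .6 0 0 0;-.544 -.24 .6 0 0 0", "fingers": 0}}

```text
clock: 24.63
tcp_pos: [0.4316, 0.0434, 0.2138]
eef_rot: [-0.0, 0.71, 0.704, -0.0]
contact_force: [-0.4, 0.1, 0.2]
opening: 0.498
grip_force: 0.0
```

Run:
```python
from h import *
o,m,im=look('b1')
H,S,V=cv2.split(cv2.cvtColor(im,cv2.COLOR_BGR2HSV))
g=(H>98)&(H<130)&(S>110)&(V>35)
for st,p in big(g)[:2]: print('blue',st,cyl(m,p))
cv2.imwrite('pics/b1b.png',im)
```

```text
t 24.63 tcp [0.4316 0.0434 0.2138] yaw -0.52 q6 -0.01
blue [ 400   93   88  112 3630] (array([0.6321, 0.0388]), 'width', 0.0906)
blue [ 224  148   51   55 2102] (array([0.4258, 0.0432]), 'width', 0.0542)
```

View pics/b1b.png

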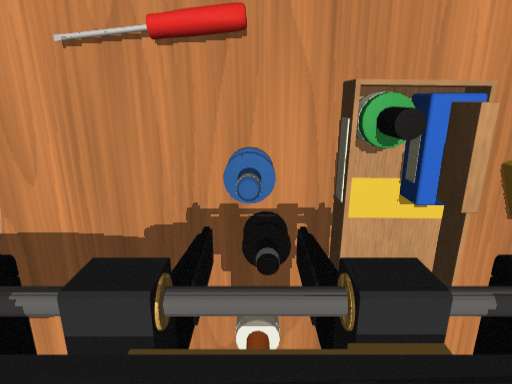

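Blue hub at (249,175), stub top (249,188); the green jar stands in the carton's near corner beside the pack.

Call:
{"name": "move_arm", "arguments": {"commands": "-.022 0 -.15 0 0 0;-.022 0 -.3 0 0 0;-.022 0 -.45 0 0 0;-.022 0 -.58 0 0 0;-.022 0 -.623 0 0 0;-.022 0 -.623 0 0 0;-.022 0 -.623 0 0 0"}}

```text
clock: 25.27
tcp_pos: [0.4261, 0.0433, 0.0586]
eef_rot: [-0.0, 0.71, 0.704, -0.0]
contact_force: [0.4, -0.0, 1.0]
opening: 0.5
grip_force: 0.0
```

Call:
{"name": "move_arm", "arguments": {"commands": "0 0 0 0 0 0;0 0 0 0 0 0;0 0 0 0 0 0;0 0 0 0 0 0;0 0 0 0 0 0;0 0 0 0 0 0;0 0 .15 0 0 0;0 0 .3 0 0 0;0 0 .45 0 0 0;0 0 .48 0 0 0;0 0 .48 0 0 0;0 0 .48 0 0 0", "fingers": 1}}

```text
clock: 26.27
tcp_pos: [0.4249, 0.0431, 0.1771]
eef_rot: [-0.0, 0.71, 0.704, -0.0]
contact_force: [-0.8, 0.1, -2.8]
opening: 0.249
grip_force: 30.0
```

Run:
```python
from h import *
o,m,im=look('b2')
import subprocess
T=im
# held stub top check: cam pose rigid to tool -> use blob extents
H,S,V=cv2.split(cv2.cvtColor(im,cv2.COLOR_BGR2HSV))
g=(H>98)&(H<130)&(S>110)&(V>35); 
for st,p in big(g)[:3]: print(st,cyl(m,p,.045+.12))
```

```text
t 26.27 tcp [0.4249 0.0431 0.1771] yaw -0.54 q6 -0.02
[ 421   91   91  126 4412] (array([0.5446, 0.0828]), 'width', 0.0505)
[ 210  178   90   71 4176] (array([0.4251, 0.0636]), 'width', 0.0541)
[ 231  248   48   38 1513] (array([0.4249, 0.0382]), 'width', 0.0298)
```

Call:
{"name": "move_arm", "arguments": {"commands": ".564 -.016 0 0 0 0;.564 -.016 0 0 0 0;.564 -.016 0 0 0 0;.564 -.016 0 0 0 0;.564 -.016 0 0 0 0;.564 -.016 0 0 0 0;.564 -.016 -.1 0 0 0;.564 -.016 -.2 0 0 0;.564 -.016 -.3 0 0 0;.564 -.016 -.38 0 0 0;.564 -.016 -.43 0 0 0;.564 -.016 -.457 0 0 0;.564 -.016 -.457 0 0 0;.564 -.016 -.457 0 0 0"}}

```text
clock: 27.48
tcp_pos: [0.566, 0.0392, 0.0641]
eef_rot: [0.0, 0.71, 0.704, 0.0]
contact_force: [0.3, -0.2, -1.8]
opening: 0.244
grip_force: 30.0
```

Call:
{"name": "move_arm", "arguments": {"commands": "0 0 0 0 0 0;0 0 0 0 0 0;0 0 0 0 0 0;0 0 0 0 0 0;0 0 0 0 0 0;0 0 0.2 0 0 0;0 0 .4 0 0 0;0 0 .6 0 0 0;-.48 -.29 .6 0 0 0;-.48 -.29 .6 0 0 0;-.48 -.29 .6 0 0 0;-.48 -.29 .6 0 0 0;-.48 -.29 .6 0 0 0;-.48 -.29 .6 0 0 0;-.48 -.29 .6 0 0 0;-.48 -.29 .6 0 0 0", "fingers": 0}}

```text
clock: 28.82
tcp_pos: [0.4471, -0.0329, 0.2136]
eef_rot: [-0.0, 0.71, 0.704, -0.0]
contact_force: [-1.6, 0.2, -0.0]
opening: 0.501
grip_force: 0.0
```

Run:
```python
from h import *
o,m,im=look('k1')
H,S,V=cv2.split(cv2.cvtColor(im,cv2.COLOR_BGR2HSV))
u,v=proj(m,[*o['tcp_pos'][:2],.06])
g=(V<52)&(np.arange(384)<v+38)[:,None]&(abs(np.arange(512)-u)<55)[None]
for st,p in big(g)[:2]: print('black',st,cyl(m,p))
c=im[90:260,170:340];cv2.imwrite('pics/k1b.png',cv2.resize(np.hstack([c,np.dstack([255*g[90:260,170:340].astype(np.uint8)]*3)]),None,fx=2,fy=2))
```

```text
t 28.82 tcp [ 0.4471 -0.0329  0.2136] yaw -0.49 q6 -0.18
black [ 227  150   51   56 2084] (array([ 0.4444, -0.0365]), 'width', 0.0543)
```

View pics/k1b.png

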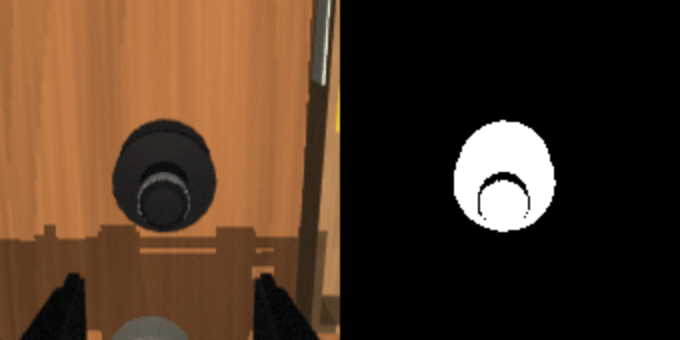

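Black hub: body centred at about (251,178) native, stub top (251,191), mask clean.

Call:
{"name": "move_arm", "arguments": {"commands": "-.011 -.011 -.15 0 0 0;-.011 -.011 -.3 0 0 0;-.011 -.011 -.45 0 0 0;-.011 -.011 -.58 0 0 0;-.011 -.011 -.622 0 0 0;-.011 -.011 -.622 0 0 0;-.011 -.011 -.622 0 0 0"}}

```text
clock: 29.45
tcp_pos: [0.4444, -0.0359, 0.0589]
eef_rot: [-0.0, 0.71, 0.704, -0.0]
contact_force: [0.3, -0.2, 0.6]
opening: 0.504
grip_force: 0.0
```

Call:
{"name": "move_arm", "arguments": {"commands": "0 0 0 0 0 0;0 0 0 0 0 0;0 0 0 0 0 0;0 0 0 0 0 0;0 0 0 0 0 0;0 0 0 0 0 0;0 0 .15 0 0 0;0 0 .3 0 0 0;0 0 .45 0 0 0;0 0 .48 0 0 0;0 0 .48 0 0 0;0 0 .48 0 0 0", "fingers": 1}}

```text
clock: 30.45
tcp_pos: [0.4431, -0.036, 0.1774]
eef_rot: [-0.0, 0.71, 0.704, -0.0]
contact_force: [-0.6, -0.9, -2.0]
opening: 0.249
grip_force: 30.0
```

Call:
{"name": "move_arm", "arguments": {"commands": ".487 .044 0 0 0 0;.487 .044 0 0 0 0;.487 .044 0 0 0 0;.487 .044 0 0 0 0;.487 .044 0 0 0 0;.487 .044 0 0 0 0;.487 .044 -.1 0 0 0;.487 .044 -.2 0 0 0;.487 .044 -.3 0 0 0;.487 .044 -.38 0 0 0;.487 .044 -.43 0 0 0;.487 .044 -.457 0 0 0;.487 .044 -.457 0 0 0;.487 .044 -.457 0 0 0"}}

```text
clock: 31.62
tcp_pos: [0.5654, -0.0253, 0.065]
eef_rot: [0.001, 0.711, 0.704, 0.0]
contact_force: [0.1, 0.6, -2.1]
opening: 0.246
grip_force: 30.0
```

Call:
{"name": "move_arm", "arguments": {"commands": "0 0 0 0 0 0;0 0 0 0 0 0;0 0 0 0 0 0;0 0 0 0 0 0;0 0 0 0 0 0;0 0 0.2 0 0 0;0 0 .4 0 0 0;0 0 .6 0 0 0;-.527 -.545 .6 0 0 0;-.527 -.545 .6 0 0 0;-.527 -.545 .6 0 0 0;-.527 -.545 .6 0 0 0;-.527 -.545 .6 0 0 0;-.527 -.545 .6 0 0 0;-.527 -.545 .6 0 0 0;-.527 -.545 .6 0 0 0;-.527 -.545 .6 0 0 0", "fingers": 0}}

```text
clock: 33.03
tcp_pos: [0.4342, -0.1607, 0.2139]
eef_rot: [-0.0, 0.71, 0.704, 0.0]
contact_force: [-0.0, -0.2, -0.3]
opening: 0.498
grip_force: 0.0
```

Run:
```python
from h import *
o,m,im=look('j1')
H,S,V=cv2.split(cv2.cvtColor(im,cv2.COLOR_BGR2HSV))
u,v=proj(m,[*o['tcp_pos'][:2],.06])
reg=(abs(np.arange(384)-v)<60)[:,None]&(abs(np.arange(512)-u)<60)[None]
g=(S<70)&(V>70)&reg
orr=(H<16)&(S>190)&(V>140)&reg
for st,p in big(g)[:2]: print('white',st,cyl(m,p))
for st,p in big(orr)[:2]: print('cap',st,cyl(m,p,.09,.014))
c=slice(90,260),slice(170,340)
cv2.imwrite('pics/j1b.png',cv2.resize(np.hstack([im[c]]+[np.dstack([255*q[c].astype(np.uint8)]*3) for q in (g,orr)]),None,fx=1.5,fy=1.5))
```

```text
t 33.03 tcp [ 0.4342 -0.1607  0.2139] yaw -0.47 q6 -0.46
white [ 229  148   51   53 1339] (array([ 0.4337, -0.1587]), 'width', 0.0542)
cap [240 176  28  28 638] (array([ 0.4333, -0.1616]), 'width', 0.0261)
```

Call:
{"name": "move_arm", "arguments": {"commands": "-.003 .002 -.15 0 0 0;-.003 .002 -.3 0 0 0;-.003 .002 -.45 0 0 0;-.003 .002 -.58 0 0 0;-.003 .002 -.624 0 0 0;-.003 .002 -.624 0 0 0;-.003 .002 -.624 0 0 0"}}

```text
clock: 33.67
tcp_pos: [0.4336, -0.1606, 0.0587]
eef_rot: [-0.0, 0.71, 0.704, -0.0]
contact_force: [0.3, 0.4, 0.6]
opening: 0.501
grip_force: 0.0
```

Call:
{"name": "move_arm", "arguments": {"commands": "0 0 0 0 0 0;0 0 0 0 0 0;0 0 0 0 0 0;0 0 0 0 0 0;0 0 0 0 0 0;0 0 0 0 0 0;0 0 .15 0 0 0;0 0 .3 0 0 0;0 0 .45 0 0 0;0 0 .48 0 0 0;0 0 .48 0 0 0;0 0 .48 0 0 0", "fingers": 1}}

```text
clock: 34.67
tcp_pos: [0.4325, -0.1607, 0.1773]
eef_rot: [-0.0, 0.71, 0.704, -0.0]
contact_force: [-0.9, 0.5, -2.8]
opening: 0.286
grip_force: 30.0
```

Call:
{"name": "move_arm", "arguments": {"commands": ".527 .287 0 0 0 0;.527 .287 0 0 0 0;.527 .287 0 0 0 0;.527 .287 0 0 0 0;.527 .287 0 0 0 0;.527 .287 0 0 0 0;.527 .287 -.1 0 0 0;.527 .287 -.2 0 0 0;.527 .287 -.3 0 0 0;.527 .287 -.38 0 0 0;.527 .287 -.43 0 0 0;.527 .287 -.457 0 0 0;.527 .287 -.457 0 0 0;.527 .287 -.457 0 0 0"}}

```text
clock: 35.83
tcp_pos: [0.5639, -0.0896, 0.0638]
eef_rot: [-0.0, 0.711, 0.703, -0.0]
contact_force: [-2.0, 0.3, 0.6]
opening: 0.293
grip_force: 30.0
```

Call:
{"name": "move_arm", "arguments": {"commands": "0 0 0 0 0 0;0 0 0 0 0 0;0 0 0 0 0 0;0 0 0 0 0 0;0 0 0 0 0 0;0 0 0.2 0 0 0;0 0 .4 0 0 0;0 0 .6 0 0 0;.18 -.645 .6 0 0 -.99;.18 -.645 .6 0 0 -.99;.18 -.645 .6 0 0 -.99;.18 -.645 .6 0 0 -.99;.18 -.645 .6 0 0 -.99;.18 -.645 .6 0 0 -.99;.18 -.645 .6 0 0 -.99;.18 -.645 .6 0 0 -.99;.18 -.645 .6 0 0 -.99;.18 -.645 .6 0 0 -.99;.18 -.645 .6 0 0 -.99;.18 -.645 .6 0 0 -.99", "fingers": 0}}

```text
clock: 37.5
tcp_pos: [0.6097, -0.2503, 0.2138]
eef_rot: [-0.0, 1.0, 0.028, -0.0]
contact_force: [-0.3, -0.1, 0.1]
opening: 0.5
grip_force: 0.0
```

Call:
{"name": "move_arm", "arguments": {"commands": "0 0 0 0 0 -.012;0 0 0 0 0 -.012;0 0 0 0 0 -.012;0 0 0 0 0 -.012"}}

```text
clock: 37.83
tcp_pos: [0.6098, -0.2503, 0.2139]
eef_rot: [-0.0, 1.0, 0.022, -0.0]
contact_force: [0.0, 0.4, -0.1]
opening: 0.502
grip_force: 0.0
```

Run:
```python
from h import *
o,m,im=look('a1')
cv2.imwrite('pics/a1b.png',cv2.resize(im[80:290,130:400],None,fx=2.9,fy=2.8,interpolation=cv2.INTER_CUBIC))
```

```text
t 37.83 tcp [ 0.6098 -0.2503  0.2139] yaw -87.46 q6 1.06
```

View pics/a1b.png

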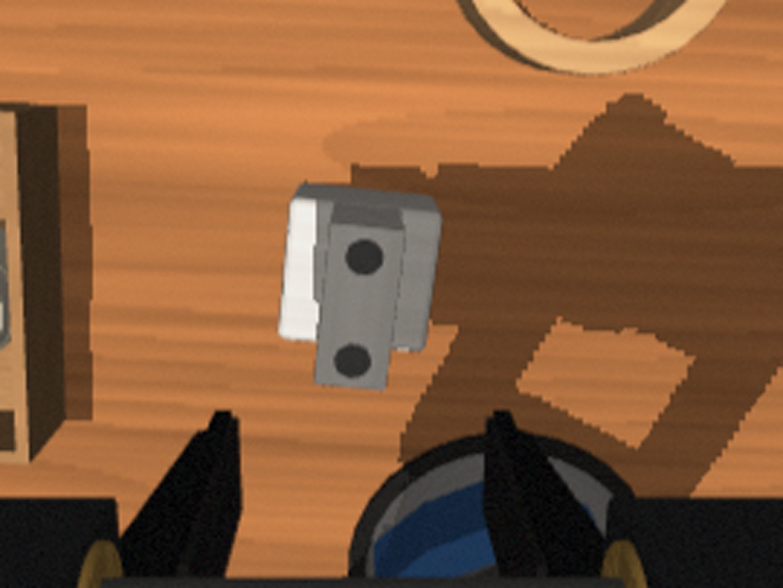

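Jaw's tongue top corners are at crop (330,224),(404,229),(387,390),(315,383), centre (359,307).

Run:
```python
from h import *
m=camera_model('wrist')
c=np.array([plane(m,130+u/2.9,80+v/2.8,.09)[:2] for u,v in [(330,224),(404,229),(387,390),(315,383)]])
print(c.mean(0),[np.linalg.norm(c[i]-c[i-1]).round(4) for i in range(4)])
l=(c[0]+c[1]-c[2]-c[3]);print(np.degrees(np.arctan2(l[1],l[0])))
b=np.array([plane(m,130+u/2.9,80+v/2.8,.045)[:2] for u,v in [(292,199),(440,212),(424,350),(279,337)]])
print(b.mean(0)); l=(b[0]+b[1]-b[2]-b[3]);print(np.degrees(np.arctan2(l[1],l[0])),[np.linalg.norm(b[i]-b[i-1]).round(4) for i in range(4)])
```

```text
[ 0.60775097 -0.24984154] [np.float64(0.0548), np.float64(0.0231), np.float64(0.0557), np.float64(0.0238)]
-2.785865643979614
[ 0.60801407 -0.24971457]
-3.1155161883849827 [np.float64(0.0537), np.float64(0.0531), np.float64(0.0541), np.float64(0.0544)]
```

Call:
{"name": "move_arm", "arguments": {"commands": "-.008 .002 -.15 0 0 -.06;-.008 .002 -.3 0 0 -.06;-.008 .002 -.45 0 0 -.06;-.008 .002 -.58 0 0 -.06;-.008 .002 -.624 0 0 -.06;-.008 .002 -.624 0 0 -.06;-.008 .002 -.624 0 0 -.06"}}

```text
clock: 38.47
tcp_pos: [0.6082, -0.2501, 0.0587]
eef_rot: [0.0, 1.0, -0.026, 0.0]
contact_force: [0.4, -1.0, 0.5]
opening: 0.498
grip_force: 0.0
```

Call:
{"name": "move_arm", "arguments": {"commands": "0 0 0 0 0 0;0 0 0 0 0 0;0 0 0 0 0 0;0 0 0 0 0 0;0 0 0 0 0 0;0 0 0 0 0 0;0 0 .15 0 0 0;0 0 .3 0 0 0;0 0 .45 0 0 0;0 0 .48 0 0 0;0 0 .48 0 0 0;0 0 .48 0 0 0", "fingers": 1, "grip_force": 45}}

```text
clock: 39.47
tcp_pos: [0.6066, -0.2495, 0.1754]
eef_rot: [-0.001, 1.0, -0.026, -0.001]
contact_force: [-0.3, 0.2, -6.3]
opening: 0.247
grip_force: 45.0
```

Call:
{"name": "move_arm", "arguments": {"commands": ".085 .642 0 0 0 .026;.085 .642 0 0 0 .026;.085 .642 0 0 0 .026;.085 .642 0 0 0 .026;.085 .642 0 0 0 .026;.085 .642 0 0 0 .026;.085 .642 0 0 0 .026;.085 .642 -.1 0 0 .026;.085 .642 -.2 0 0 .026;.085 .642 -.3 0 0 .026;.085 .642 -.38 0 0 .026;.085 .642 -.43 0 0 .026;.085 .642 -.455 0 0 .026;.085 .642 -.455 0 0 .026;.085 .642 -.455 0 0 .026"}}

```text
clock: 40.72
tcp_pos: [0.6462, -0.0922, 0.0872]
eef_rot: [0.002, 1.0, -0.007, 0.02]
contact_force: [4.8, 8.3, 56.4]
opening: 0.253
grip_force: 77.9
```

Call:
{"name": "move_arm", "arguments": {"commands": "0 0 0 0 0 0;0 0 0 0 0 0;0 0 0 0 0 0;0 0 0 0 0 0;0 0 0 0 0 0;0 0 0.2 0 0 0;0 0 .4 0 0 0;0 0 .6 0 0 0;-.684 -.915 .7 0 0 1;-.684 -.915 .7 0 0 1;-.684 -.915 .7 0 0 1;-.684 -.915 .7 0 0 1;-.684 -.915 .7 0 0 1;-.684 -.915 .7 0 0 1;-.684 -.915 .7 0 0 1;-.684 -.915 .7 0 0 1;-.684 -.915 .7 0 0 1;-.684 -.915 .7 0 0 1;-.684 -.915 .7 0 0 1;-.684 -.915 .7 0 0 1", "fingers": 0}}

```text
clock: 42.38
tcp_pos: [0.457, -0.3201, 0.2394]
eef_rot: [0.0, 0.75, 0.662, -0.0]
contact_force: [0.1, 0.9, -0.1]
opening: 0.5
grip_force: 0.0
```

Call:
{"name": "move_arm", "arguments": {"commands": "0 0 0 0 0 .02;0 0 0 0 0 .02;0 0 0 0 0 .02;0 0 0 0 0 .02"}}

```text
clock: 42.72
tcp_pos: [0.4576, -0.3189, 0.2392]
eef_rot: [0.0, 0.741, 0.671, -0.0]
contact_force: [1.2, -0.1, -0.1]
opening: 0.503
grip_force: 0.0
```

Run:
```python
from h import *
o,m,im=look('d1')
cv2.imwrite('pics/d1b.png',np.vstack([cv2.resize(im[80:290,130:400],None,fx=2.9,fy=1.43*2,interpolation=cv2.INTER_CUBIC)]))
```

```text
t 42.72 tcp [ 0.4576 -0.3189  0.2392] yaw -5.64 q6 -0.61
```

View pics/d1b.png

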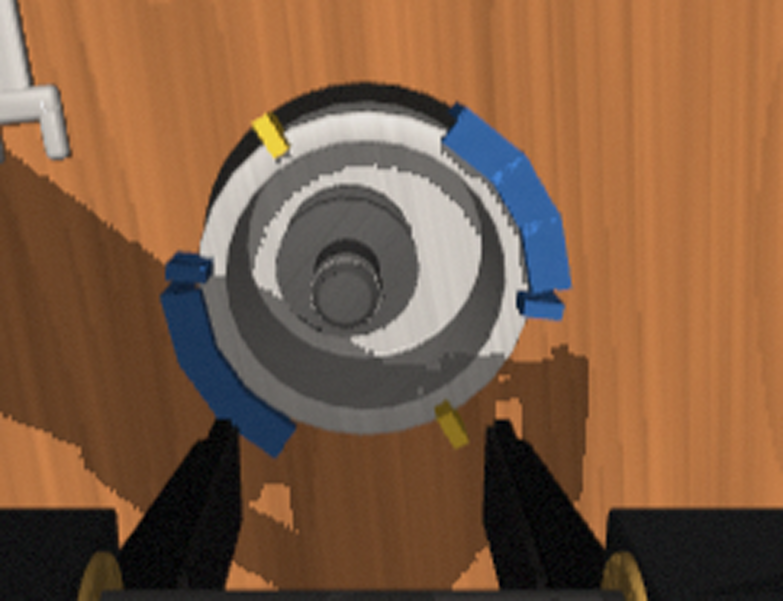

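The drum is open: hub stub top at crop (345,290), body at (347,262), drum rim centred near (365,270). The jaw placing showed 56 N and a deflected tool, so I'll check it by masks next.

Run:
```python
from h import *
m=camera_model('wrist')
P=lambda u,v,z:np.round(plane(m,130+u/2.9,80+v/2.86,z)[:2],4)
print('stub',P(345,290,.095),'stub edges',P(314,290,.095),P(381,290,.095),'body top',P(277,262,.05),P(419,262,.05),'drum',P(200,265,.07),P(528,285,.07),P(370,112,.07),P(362,432,.07))
im=camera('side')
H,S,V=cv2.split(cv2.cvtColor(im,cv2.COLOR_BGR2HSV))
ms=model('side')
for n,p in [('tongue pred',[.629,-.089,.095]),('base',[.629,-.089,.03])]: print(n,np.round(proj(ms,p)))
g=(S<45)&(V>90)
for st,p in [x for x in big(g)]: print(st)
n,l,st,c=cv2.connectedComponentsWithStats(g.astype(np.uint8))
for i in range(1,n):
    if st[i,4]>60: print(st[i],c[i].round())
```

```text
stub [ 0.4525 -0.3168] stub edges [ 0.442  -0.3158] [ 0.4647 -0.318 ] body top [ 0.4257 -0.3142] [ 0.4802 -0.3195] drum [ 0.3999 -0.3084] [ 0.5184 -0.3276] [ 0.4667 -0.2596] [ 0.4522 -0.3803]
tongue pred [322. 203.]
base [320. 219.]
[   87     0   425   237 45312]
[ 321  284   58   64 2178]
[ 477  324   35   60 1180]
[   87     0   425   237 45312] [359.  69.]
[127  77  12   7  64] [133.  80.]
[153 177  39  19 536] [171. 185.]
[293 196  46  46 853] [318. 217.]
[244 201  22  22 125] [255. 211.]
[361 206  29   8  62] [375. 211.]
[136 228  29  24  64] [150. 239.]
[ 321  284   58   64 2178] [351. 311.]
[234 296  61  57 588] [264. 324.]
[ 477  324   35   60 1180] [499. 361.]
```

Call:
{"name": "move_arm", "arguments": {"commands": ".684 .915 0 0 0 -.944;.684 .915 0 0 0 -.944;.684 .915 0 0 0 -.944;.684 .915 0 0 0 -.944;.684 .915 0 0 0 -.944;.684 .915 0 0 0 -.944;.684 .915 0 0 0 -.944;.684 .915 0 0 0 -.944;.684 .915 0 0 0 -.944;.684 .915 0 0 0 -.944;.684 .915 0 0 0 -.944;.684 .915 0 0 0 -.944;.684 .915 0 0 0 -.944;.684 .915 0 0 0 -.944;.684 .915 0 0 0 -.944"}}

```text
clock: 44.07
tcp_pos: [0.629, -0.0894, 0.2391]
eef_rot: [0.0, 1.0, -0.004, -0.0]
contact_force: [-0.3, 0.1, 0.2]
opening: 0.502
grip_force: 0.0
```

Run:
```python
from h import *
o,m,im=look('e1')
hsv=cv2.cvtColor(im,cv2.COLOR_BGR2HSV);H,S,V=cv2.split(hsv)
g=((S<50)&(V>60)).astype(np.uint8)
n,l,st,c=cv2.connectedComponentsWithStats(g)
for i in range(1,n):
    if st[i,4]>60 and st[i,1]<260:
        p=np.argwhere(l==i)[:,::-1].astype(float)
        r=cv2.minAreaRect(W(m,p,.09)*1000); print(st[i],'V',int(V[l==i].mean()),'@.09',np.round(plane(m,*c[i],.09)[:2],3),np.round(r[0]),np.round(r[1]),round(r[2],1))
# jaw tops: distinct V levels in region around predicted tongue
for z in (.095,.12): print('pred tongue',z,np.round([proj(m,[.629+a,-.0893+b,z]) for a,b in((.028,.012),(.028,-.012),(-.028,-.012),(-.028,.012))]).tolist())
# rim colour profile along the carton far wall: rim corner predicted
print('white jar cap pred',np.round(proj(m,[.565,-.089,.095])))
orr=(H<16)&(S>190)&(V>110)
for s,p in big(orr)[:2]: print('orange',s,np.round(plane(m,*p.mean(0),.095)[:2],4))
```

```text
t 44.07 tcp [ 0.629  -0.0894  0.2391] yaw -90.42 q6 1.35
[ 251   40   96   24 2209] V 213 @.09 [ 0.749 -0.129] [ 749. -130.] [85. 19.] 89.6
[ 232  122   53  126 4551] V 155 @.09 [ 0.627 -0.093] [623. -93.] [130.  53.] 1.1
[193 137  45   3 118] V 180 @.09 [ 0.673 -0.053] [672. -52.] [42.  2.] 89.6
[ 90 195  37  39 331] V 96 @.09 [0.604 0.055] [599.  56.] [45. 24.] 35.5
[129 225  21  20 135] V 80 @.09 [0.576 0.029] [575.  29.] [23. 14.] 45.2
[184 225  19  15  77] V 80 @.09 [ 0.578 -0.026] [576. -24.] [ 9. 24.] 26.0
[393 244  59  15 504] V 76 @.09 [ 0.552 -0.267] [ 551. -268.] [61. 16.] 89.6
pred tongue 0.095 [[242.0, 155.0], [267.0, 154.0], [266.0, 210.0], [243.0, 210.0]]
pred tongue 0.12 [[241.0, 159.0], [268.0, 159.0], [267.0, 218.0], [242.0, 218.0]]
white jar cap pred [254. 242.]
orange [ 38 316  28  39 685] [0.4518 0.1425]
orange [245 223  27  37 569] [ 0.5625 -0.0914]
```

Run:
```python
from h import *
m=camera_model('wrist');im=cv2.imread('pics/e1.png');g=cv2.cvtColor(im,cv2.COLOR_BGR2GRAY).astype(int)
for z in (.005,.05): print('base z',z,np.round([proj(m,[.629+a,-.0893+b,z]) for a,b in((.028,.028),(.028,-.028),(-.028,-.028),(-.028,.028))]).tolist())
print('rim far inner/outer row',[np.round(proj(m,[x,-.0893,.047])[1],1) for x in (.662,.667)],'end wall y cols',[np.round(proj(m,[.629,y,.047])[0],1) for y in(-.121,-.126)])
hsv=cv2.cvtColor(im,cv2.COLOR_BGR2HSV);S=hsv[...,1]
for r in range(112,216,6): print(r,' '.join(f'{g[r,c]}{"*" if S[r,c]<50 else ""}' for c in range(222,300,4)))
```

```text
base z 0.005 [[231.0, 143.0], [277.0, 142.0], [276.0, 187.0], [232.0, 187.0]]
base z 0.05 [[229.0, 148.0], [280.0, 148.0], [279.0, 197.0], [230.0, 197.0]]
rim far inner/outer row [np.float64(142.9), np.float64(138.3)] end wall y cols [np.float64(282.4), np.float64(286.9)]
112 138 139 138 137 137 138 138 135 138 136 136 137 136 137 138 139 137 135 134 137
118 148 150 150 148 148 147 146 147 146 146 147 80 80 81 79 110 145 143 142 142
124 158 157 158 155 156 157 155 188* 188* 113* 133* 187* 183* 87 86 87 154 149 151 151
130 142 140 142 142 139 141 142 186* 163* 70* 71* 174* 182* 76 79 78 84 141 142 143
136 94 95 96 96 68 64 66 186* 188* 191* 188* 187* 182* 70 72 74 85 82 85 85
142 156 155 154 156 155 153 84 188* 188* 189* 186* 186* 181* 81 81 84 81 81 80 82
148 154 154 155 159 158 159 87 122* 124* 124* 188* 120* 119* 81 82 46 82 83 84 85
154 148 145 150 153* 191* 190* 124* 121* 65* 45* 47* 76* 118* 124* 125* 103* 84 79 79 81
160 149 154 154 181* 187* 187* 122* 125* 123* 87* 88* 121* 119* 122* 122* 114* 83 70 72 74
166 151 149 149 178* 186* 150* 122* 108* 109* 108* 106* 104* 106* 124* 124* 116* 82 71 69 72
172 149 148 148 180* 189* 124* 122* 105* 105* 106* 106* 108* 105* 124* 124* 120* 83 73 72 75
178 145 148 147 180* 184* 123* 119* 109* 106* 103* 102* 104* 105* 124* 124* 123* 84 74 76 76
184 149 152 150 186* 122* 123* 123* 103* 104* 107* 104* 108* 104* 124* 122* 123* 87 77 76 77
190 154 157 161 225* 133* 132* 131* 108* 105* 105* 105* 104* 107* 128* 129* 127* 84 76 141 142
196 84 88 150 197* 114* 111* 112* 113* 111* 112* 110* 111* 109* 109* 109* 108* 83 82 146 147
202 16* 83 82 190* 192* 109* 109* 107* 108* 109* 107* 116* 189* 107* 107* 101* 145 74 132 133
208 16* 18* 81 184* 191* 193* 191* 192* 192* 191* 190* 191* 191* 190* 191* 97* 140 78 147 145
214 6 18 86 84 140* 191* 234* 234* 235* 234* 232* 232* 234* 122* 116* 135 134 76 137 133
```

The jaw is tipped towards +x: its tongue top spans rows 122–163 and its −x end face rows 164–192. I'll extract those corners and solve its pose.

Run:
```python
from h import *
m=camera_model('wrist');im=cv2.imread('pics/e1.png');g=cv2.cvtColor(im,cv2.COLOR_BGR2GRAY).astype(int)
for r in list(range(118,128,2))+[133,139,145]+list(range(158,170,2))+[178]+list(range(186,198,2)): print(r,' '.join(f'{v:3d}' for v in g[r,228:290:2]))
print('col 252',' '.join(map(str,g[116:216:1,252])));print('col 270',' '.join(map(str,g[116:216,270])))
print('col 240',' '.join(map(str,g[140:216,240])))
```

```text
118 147 150 147 148 148 148 146 147 146 146 145 147 146 146 147 146 145 147  79  80  79  80  78  81  81  79  80 110 143 145 144
120 155 154 154 153 152 152 154 155 152 153 154 150 152 151 149 151 150 152  83  82  82  84  83  83  82  81  82  82 148 148 147
122 156 157 156 158 157 156 155 157 157 155 161 172 172 173 173 171 169 168 158 158 171 169  85  85  83  84  83  84 116 152 151
124 159 158 156 155 156 156 157 157 156 155 155 188 185 188 156 113 114 133 171 187 182 183  87  87  87  86  88  87  87 154 152
126 151 150 150 149 150 151 150 149 151 152 153 189 188 167  73  71  72  75  74 187 182 181  76  81  83  85  82  85  83 119 147
133 143 144 141 140 142 143 143 144 143 143 171 187 186 187 190 179 171 169 186 187 183 181  75  79  79  81  80  82  82  85 113
139 174 173 172 178 172  58  55  56  55  56 187 186 185 188 189 191 190 187 187 187 183 182  80  56  57  57  57  58  56  57  76
145 155 156 157 157 156 157 154 153 152 121 122 121 120 123 124 125 190 188 187 151 119 119 102  85  83  83  83  79  76  83  85
158 154 153 148 174 186 184 184 181 180 119 121 122 120 106  46  45  48  47 
[... 2010 characters left out ...]
0 80 82 84 83 169 191 183 180 181 181 182 181 182 182 182 181 183 181 182 181 180 182 181 182 181 182 147 119 120 118 119 119 118 118 118 119 118 119 116 120 118 120 119 119 119 122 115 107 106 105 106 107 106 107 105 101 103 104 102 102 105 108 107 106 105 106 104 109 107 105 107 106 107 115 127 119 109 107 109 110 111 110 112 166 189 187 191 195 194 192 191 189 189 190 191 201 234 243
col 240 90 136 154 154 154 154 153 155 158 156 150 150 147 173 190 189 190 185 184 187 185 188 190 193 188 185 186 186 186 182 186 186 183 150 123 125 126 125 123 123 123 122 122 124 123 122 126 125 128 128 133 135 128 115 109 109 115 111 112 111 109 109 110 111 173 199 195 194 192 190 195 197 209 166 121 136
```

Run:
```python
from h import *
from scipy.spatial.transform import Rotation as Ro
m=camera_model('wrist')
a,b=.028,.012
obj=np.array([(a,b,.09),(a,-b,.09),(-a,b,.09),(-a,-b,.09),(-a,b,.045),(-a,-b,.045),(-a,a,.045),(-a,-a,.045),(a,a,.045),(a,-a,.045)])
img=np.array([(248.5,121.5),(271.5,121.5),(247,164.5),(273,164.5),(247.5,191),(271.3,191),(233.5,192.8),(284.5,192.8),(234.3,152.5),(282,152.5)])
K=np.array([[m['fx'],0,m['cx']],[0,m['fy'],m['cy']],[0,0,1]])
ok,rv,tv=cv2.solvePnP(obj,img,K,None)
e=cv2.projectPoints(obj,rv,tv,K,None)[0][:,0]-img;print('err',np.round(e,1).tolist())
T=np.array(m['world_to_cam']);F=np.diag([1,-1,-1]);R=T[:3,:3].T@F@cv2.Rodrigues(rv)[0];t=T[:3,:3].T@(F@tv[:,0]-T[:3,3])
print('axes x',R[:,0].round(3),'y',R[:,1].round(3),'z',R[:,2].round(3),'org',t.round(4))
for p in [(a,0,0),(-a,0,0),(a,0,.045),(-a,0,.045),(0,0,.09),(a,0,.09),(-a,0,.09)]: print(p,(t+R@np.array(p)).round(4))
im=cv2.imread('pics/e1.png');H,S,V=cv2.split(cv2.cvtColor(im,cv2.COLOR_BGR2HSV))
s,p=[x for x in big((H<16)&(S>190)&(V>110)) if x[0][0]>200][0];print('jar cap',cyl(m,p,.095,.014))
g=(S<50)&(V>60); rows=np.arange(384)>213; 
s,p=[x for x in big(g&rows[:,None]) if 225<x[0][0]<290][0];print('jar body',s,cyl(m,p,.05,.028))
```

```text
err [[-0.6, 0.9], [-0.3, 1.1], [0.5, -0.4], [0.1, -0.2], [0.2, 0.8], [-0.8, 0.9], [-1.1, -1.1], [1.3, -0.8], [-0.2, -0.7], [0.9, -0.5]]
axes x [ 0.63  -0.    -0.777] y [0.014 1.    0.011] z [ 0.777 -0.018  0.63 ] org [ 0.5974 -0.0935  0.0274]
(0.028, 0, 0) [ 0.615  -0.0935  0.0057]
(-0.028, 0, 0) [ 0.5798 -0.0934  0.0492]
(0.028, 0, 0.045) [ 0.65   -0.0943  0.034 ]
(-0.028, 0, 0.045) [ 0.6147 -0.0943  0.0775]
(0, 0, 0.09) [ 0.6673 -0.0951  0.0841]
(0.028, 0, 0.09) [ 0.6849 -0.0951  0.0624]
(-0.028, 0, 0.09) [ 0.6496 -0.0951  0.1059]
jar cap (array([ 0.5593, -0.0927]), 'width', 0.0283)
jar body [235 214  46  34 807] (array([ 0.5657, -0.0926]), 'width', 0.0543)
```

Call:
{"name": "move_arm", "arguments": {"commands": ".364 -.02 0 0 .567 0;.364 -.02 0 0 .567 0;.364 -.02 0 0 .567 0;.364 -.02 0 0 .567 0;.364 -.02 0 0 .567 0;.364 -.02 0 0 .567 0;.364 -.02 0 0 .567 0;.364 -.02 0 0 .567 0;.364 -.02 -.2 0 .567 0;.364 -.02 -.2 0 .567 0;.364 -.02 -.2 0 .567 0;.364 -.02 -.2 0 .567 0"}}

```text
clock: 45.12
tcp_pos: [0.7194, -0.0944, 0.189]
eef_rot: [0.002, 0.902, -0.004, -0.432]
contact_force: [0.0, -0.6, -0.1]
opening: 0.501
grip_force: 0.0
```

Run:
```python
from h import *
from scipy.spatial.transform import Rotation as Ro
o=ctrl.get_obs();q=o['eef_rot'];R=Ro.from_quat([q[1],q[2],q[3],q[0]]).as_matrix()
print(o['tcp_pos'].round(4),'tool z',R[:,2].round(3),'tool y',R[:,1].round(3),o['q'].round(2))
print('to grasp',((np.array([.6425,-.0945,.064])-o['tcp_pos'])/.25).round(3))
```

```text
[ 0.7194 -0.0944  0.189 ] tool z [-0.779  0.    -0.627] tool y [-0.005 -1.     0.006] [-0.16  0.89  0.84 -0.16  2.3   1.37]
to grasp [-0.308 -0.    -0.5  ]
```

Call:
{"name": "move_arm", "arguments": {"commands": "0 0 -.12 0 0 0;0 0 -.25 0 0 0;0 0 -.25 0 0 0;-.1 0 -.33 0 0 0;-.2 0 -.41 0 0 0;-.26 0 -.46 0 0 0;-.308 0 -.5 0 0 0;-.308 0 -.5 0 0 0;-.308 0 -.5 0 0 0"}}

```text
clock: 45.87
tcp_pos: [0.6437, -0.0946, 0.067]
eef_rot: [0.002, 0.903, -0.004, -0.43]
contact_force: [-0.3, -0.3, 1.0]
opening: 0.498
grip_force: 0.0
```

Call:
{"name": "move_arm", "arguments": {"commands": "0 0 0 0 0 0;0 0 0 0 0 0;0 0 0 0 0 0;0 0 0 0 0 0;0 0 0 0 0 0;0 0 0 0 0 0;0 0 0 0 0 0", "fingers": 1, "grip_force": 55}}

```text
clock: 46.45
tcp_pos: [0.6436, -0.094, 0.0648]
eef_rot: [0.002, 0.903, -0.003, -0.43]
contact_force: [3.3, 2.8, 2.4]
opening: 0.248
grip_force: 54.9
```

Call:
{"name": "move_arm", "arguments": {"commands": "0 0 .08 0 0 0;0 0 .2 0 0 0;0 0 .35 0 0 0;0 0 .5 0 0 0;0 0 .6 0 0 0;0 0 .6 0 0 0;0 0 .6 0 -.567 0;0 0 .6 0 -.567 0;0 0 .6 0 -.567 0;0 0 .6 0 -.567 0;0 0 .6 0 -.567 0;0 0 .6 0 -.567 0;0 0 .6 0 -.567 0;0 0 .6 0 -.567 0;0 0 .6 0 -.567 0;0 0 .6 0 -.567 0;0 0 .6 0 -.567 0;0 0 .6 0 -.567 0"}}

```text
clock: 47.95
tcp_pos: [0.644, -0.0945, 0.2134]
eef_rot: [-0.0, 1.0, -0.004, -0.001]
contact_force: [1.1, 0.9, -4.9]
opening: 0.247
grip_force: 55.0
```

Run:
```python
from h import *
o,m,im=look('e2')
H,S,V=cv2.split(cv2.cvtColor(im,cv2.COLOR_BGR2HSV));g=cv2.cvtColor(im,cv2.COLOR_BGR2GRAY).astype(int)
z=o['tcp_pos'][2]; t=o['tcp_pos']
print(o['contact_force'],o['wrist_torque'])
c=lambda zz:np.round([proj(m,[t[0]+a,t[1]+b,zz]) for a,b in((.028,.028),(.028,-.028),(-.028,-.028),(-.028,.028))]).tolist()
print('pred base top',c(z-.013),'base bottom',c(z-.058),'tongue top end row',proj(m,[t[0]+.028,t[1],z+.032]))
mask=(S<50)&(V>60)
for s,p in big(mask): print(s)
col=int(m['cx']);
for cc in (226,238,254,275): print(cc,' '.join(f"{v}" for v in g[40:210:3,cc]))
for r in (110,130,150): print(r,' '.join(map(str,g[r,200:310:3])))
```

```text
t 47.95 tcp [ 0.644  -0.0945  0.2134] yaw -90.47 q6 1.35
[ 1.09341848  0.85167182 -4.91902193] [ 0.06176853  0.08348274 -0.02891014]
pred base top [[206.0, 192.0], [303.0, 191.0], [299.0, 277.0], [210.0, 278.0]] base bottom [[215.0, 175.0], [294.0, 174.0], [292.0, 246.0], [218.0, 247.0]] tongue top end row (np.float64(253.98036535214533), np.float64(219.24822978804545))
[ 207  182   95  105 7127]
[ 246   50  102   26 2438]
[ 397  316   84   39 2296]
226 142 142 139 137 135 132 134 128 130 122 124 128 132 136 131 136 136 142 141 131 137 147 135 137 136 141 138 145 148 135 143 150 156 157 141 139 141 75 185 54 157 155 150 149 153 151 158 141 86 88 90 90 92 103 127 133 136
238 140 143 141 138 134 130 132 125 130 123 124 127 129 132 130 136 137 143 141 132 137 146 135 141 139 142 138 147 149 135 144 148 157 156 142 139 144 65 53 55 84 139 149 146 153 157 147 139 88 89 89 90 93 103 87 88 86
254 140 140 137 136 212 221 224 225 226 221 225 225 120 130 132 136 138 142 141 132 136 145 138 140 142 142 141 148 149 136 140 147 85 88 78 78 79 67 55 55 83 81 83 84 85 88 86 83 90 90 90 91 93 104 88 88 90
275 139 139 134 134 210 219 220 221 221 217 222 218 119 130 130 138 139 143 139 134 137 146 138 143 145 135 140 150 145 135 144 144 117 90 79 77 80 71 59 57 82 83 82 86 81 85 82 83 89 88 90 90 93 102 98 88 89
110 131 134 133 136 136 136 135 136 135 135 136 136 137 139 139 137 140 140 142 141 142 144 143 143 143 143 143 143 145 145 148 147 146 148 149 147 147
130 143 143 143 142 142 140 141 142 144 142 143 143 143 143 142 143 142 140 140 142 143 144 143 145 144 144 145 146 144 146 147 148 149 147 146 145 146
150 77 73 71 73 76 76 75 76 106 106 108 111 109 108 111 108 107 78 78 81 79 79 80 80 79 80 81 80 83 83 82 83 82 84 82 86 85
```

Call:
{"name": "move_arm", "arguments": {"commands": "-.15 0 0 0 0 0;-.3 0 0 0 0 0;-.45 0 0 0 0 0;-.576 0 0 0 0 0;-.576 0 0 0 0 0;-.576 0 0 0 0 0;-.576 0 0 0 0 0"}}

```text
clock: 48.58
tcp_pos: [0.4999, -0.0946, 0.2149]
eef_rot: [0.0, 1.0, -0.004, 0.001]
contact_force: [0.0, -0.4, -5.1]
opening: 0.248
grip_force: 55.0
```

Run:
```python
from h import *
o,m,im=look('e3')
H,S,V=cv2.split(cv2.cvtColor(im,cv2.COLOR_BGR2HSV))
for n,p in [('pred cap',[.565,-.09,.095]),('pred bodytop',[.565,-.09,.05]),('rimFarEnd',[.6607,-.121,.047]),('tcp obj',[*o['tcp_pos'][:2],.155])]: print(n,np.round(proj(m,p),1))
orr=(H<16)&(S>190)&(V>110)
for s,p in big(orr): print('orange',s,cyl(m,p,.095,.014))
wh=(S<50)&(V>60)
for s,p in big(wh): print('white',s,cyl(m,p,.05,.028))
```

```text
t 48.58 tcp [ 0.4999 -0.0946  0.2149] yaw -90.48 q6 1.29
pred cap [248.4 116.4]
pred bodytop [249.2 114.1]
rimFarEnd [281.8   6.4]
tcp obj [254.4 210.9]
orange [  0 234  34  52 813] (array([0.4159, 0.1411]), 'width', 0.0332)
orange [236 107  31  32 742] (array([ 0.5602, -0.0922]), 'width', 0.0269)
orange [ 11 232   2   1   2] (array([0.4729, 0.1337]), 'width', 0.0019)
white [ 390  151  122  123 8833] (array([ 0.4139, -0.3135]), 'width', 0.1342)
white [ 207  182   95  105 7188] (array([ 0.3991, -0.0934]), 'width', 0.103)
white [ 225   92   54   56 1557] (array([ 0.5599, -0.0922]), 'width', 0.054)
```

Call:
{"name": "move_arm", "arguments": {"commands": ".15 0.026 0 0 0 0;.3 0.026 0 0 0 0;.45 0.026 0 0 0 0;.532 .026 0 0 0 0;.532 .026 0 0 0 0;.532 .026 0 0 0 0;.532 .026 -.12 0 0 0;.532 .026 -.22 0 0 0;.532 .026 -.3 0 0 0;.532 .026 -.36 0 0 0;.532 .026 -.36 0 0 0"}}

```text
clock: 49.55
tcp_pos: [0.6288, -0.0873, 0.1194]
eef_rot: [-0.001, 1.0, -0.004, -0.004]
contact_force: [-1.8, 0.8, -6.1]
opening: 0.248
grip_force: 55.0
```

Run:
```python
from h import *
o,m,im=look('e4')
print(o['contact_force'])
H,S,V=cv2.split(cv2.cvtColor(im,cv2.COLOR_BGR2HSV))
wh=(S<50)&(V>60)
for s,p in big(wh)[:2]: print('white',s)
t=o['tcp_pos']
print('pred blob top row/cols for jaw at tcp',np.round([proj(m,[t[0]+.028-d,t[1]+s*.028,t[2]-h]) for d in(0,.005) for s in(1,-1) for h in (.058,.013)],1).tolist())
# rim edges: far wall row at jaw column flank, end wall
g=cv2.cvtColor(im,cv2.COLOR_BGR2GRAY).astype(int)
print('far wall pred rows',[round(proj(m,[x,t[1],.047])[1],1) for x in(.656,.6607,.6657)], 'col190',' '.join(map(str,g[120:180,190])),'| col254',' '.join(map(str,g[120:200,254])))
```

```text
t 49.55 tcp [ 0.6288 -0.0873  0.1194] yaw -90.48 q6 1.36
[-1.81602447  0.76419205 -6.12483374]
white [ 207  182   95  105 7217]
white [ 251   11  141   36 4825]
pred blob top row/cols for jaw at tcp [[214.7, 174.1], [205.6, 191.9], [293.7, 173.5], [302.6, 191.2], [215.0, 180.9], [206.0, 200.2], [293.5, 180.4], [302.3, 199.5]]
far wall pred rows [np.float64(170.5), np.float64(164.4), np.float64(157.8)] col190 141 144 147 147 147 152 155 156 160 160 160 161 160 159 154 144 144 143 144 146 147 147 145 144 143 144 110 81 81 73 89 101 99 99 218 226 144 60 74 139 161 160 161 162 161 161 161 160 157 160 163 162 161 156 154 155 156 155 149 150 | col254 141 143 144 144 148 148 150 153 152 155 155 157 156 158 160 157 149 142 142 141 143 140 141 144 142 146 145 146 109 77 66 56 57 56 60 57 55 57 58 93 142 157 159 119 85 88 85 83 86 84 80 80 82 81 80 83 86 87 87 87 89 90 90 89 88 89 90 92 94 89 90 91 91 92 92 93 94 93 99 112
```

Call:
{"name": "move_arm", "arguments": {"commands": ".01 0 0 0 0 0;.01 0 0 0 0 0;.01 0 0 0 0 0;.01 0 -.06 0 0 0;.01 0 -.1 0 0 0;.01 0 -.1 0 0 0;.01 0 -.1 0 0 0"}}

```text
clock: 50.18
tcp_pos: [0.6348, -0.088, 0.0996]
eef_rot: [0.0, 1.0, -0.004, 0.0]
contact_force: [-1.2, 0.5, 0.9]
opening: 0.251
grip_force: 55.0
```

Call:
{"name": "move_arm", "arguments": {"commands": "0 0 -.03 0 0 0;0 0 -.05 0 0 0;0 0 -.05 0 0 0;0 0 -.05 0 0 0"}}

```text
clock: 50.52
tcp_pos: [0.6357, -0.0882, 0.0992]
eef_rot: [0.0, 1.0, -0.004, 0.0]
contact_force: [-27.0, 4.3, 49.0]
opening: 0.247
grip_force: 55.0
```

Run:
```python
from h import *
o,m,im=look('e5')
F=o['contact_force'];M=o['wrist_torque'];print(F.round(1),M.round(2))
# line of action points r = FxM/|F|^2 + s F
r0=np.cross(F,M)/(F@F)
for s in (-.12,-.1,-.08,-.06,-.04,-.02,0): print(np.round(r0+s*F/abs(F[2]),3))
H,S,V=cv2.split(cv2.cvtColor(im,cv2.COLOR_BGR2HSV));g=cv2.cvtColor(im,cv2.COLOR_BGR2GRAY).astype(int)
for s,p in big((S<50)&(V>60))[:2]: print('white',s)
for c in (190,200,254,290,310,330): print(c,' '.join(map(str,g[130:210:2,c])))
for x in(.656,.661,.666): print(x,[np.round(proj(m,[x,y,.047])).tolist() for y in(-.03,-.088,-.118,-.126)])
```

```text
t 50.52 tcp [ 0.6357 -0.0882  0.0992] yaw -90.45 q6 1.36
[-27.    4.3  49. ] [ 1.02  5.26 -0.01]
[-0.016  0.005 -0.166]
[-0.027  0.007 -0.146]
[-0.038  0.009 -0.126]
[-0.049  0.01  -0.106]
[-0.06   0.012 -0.086]
[-0.071  0.014 -0.066]
[-0.082  0.016 -0.046]
white [ 207  182   96  105 7257]
white [ 250   16  150   38 5437]
190 136 141 140 146 151 158 158 158 149 140 140 145 141 139 142 77 67 92 97 154 186 57 65 85 88 87 145 157 154 153 153 151 146 151 145 148 149 147 153 154
200 135 139 142 146 151 154 157 157 150 139 139 143 139 138 141 76 64 91 97 104 129 57 61 86 85 86 134 154 155 149 152 150 148 152 147 153 151 153 151 148
254 134 140 142 143 147 150 153 152 155 150 137 140 139 140 109 78 76 55 55 58 53 55 56 81 86 85 88 87 88 93 90 89 91 92 92 106 91 88 86 87
290 137 141 145 144 143 147 153 150 157 150 138 77 75 77 79 81 80 57 56 53 56 57 55 75 80 82 88 86 87 89 91 89 93 91 92 108 129 129 133 135
310 140 143 143 143 143 147 149 116 83 80 79 74 78 80 82 82 82 84 85 83 81 79 71 77 86 85 82 82 79 82 79 77 76 75 73 70 68 69 69 70
330 75 81 80 77 77 81 79 83 82 79 80 77 78 81 81 83 84 85 87 84 81 80 78 81 85 84 84 81 79 81 78 76 73 71 70 72 72 69 72 71
0.656 [[171.0, 188.0], [254.0, 187.0], [297.0, 187.0], [308.0, 187.0]]
0.661 [[170.0, 181.0], [254.0, 180.0], [297.0, 180.0], [309.0, 180.0]]
0.666 [[170.0, 174.0], [254.0, 173.0], [297.0, 173.0], [309.0, 173.0]]
```

Call:
{"name": "move_arm", "arguments": {"commands": "0 0 .1 0 0 0;0 0 .15 0 0 0;-.028 0 .15 0 0 0;-.028 0 .15 0 0 0;-.028 0 .15 0 0 0;-.028 0 .05 0 0 0;-.028 0 .02 0 0 0;-.028 0 0.02 0 0 0;-.028 0 -.02 0 0 0;-.028 0 -.02 0 0 0"}}

```text
clock: 51.4
tcp_pos: [0.6263, -0.0876, 0.0793]
eef_rot: [-0.0, 1.0, -0.004, -0.002]
contact_force: [-0.6, 0.5, -5.4]
opening: 0.248
grip_force: 55.0
```

Call:
{"name": "move_arm", "arguments": {"commands": "0 0 -.02 0 0 0;0 0 -.05 0 0 0;0 0 -.07 0 0 0;0 0 -.07 0 0 0;0 0 -.07 0 0 0"}}

```text
clock: 51.82
tcp_pos: [0.6271, -0.0878, 0.0636]
eef_rot: [-0.0, 1.0, -0.004, -0.0]
contact_force: [0.3, -0.0, -4.0]
opening: 0.249
grip_force: 55.0
```

Call:
{"name": "move_arm", "arguments": {"commands": "0 0 -.01 0 0 0;0 0 -.02 0 0 0;0 0 -.02 0 0 0;0 0 -.02 0 0 0"}}

```text
clock: 52.15
tcp_pos: [0.6275, -0.0879, 0.0592]
eef_rot: [-0.0, 1.0, -0.004, 0.0]
contact_force: [0.6, 0.3, -5.3]
opening: 0.249
grip_force: 55.0
```

Call:
{"name": "move_arm", "arguments": {"commands": "0 0 -.01 0 0 0;0 0 -.014 0 0 0;0 0 -.014 0 0 0;0 0 -.014 0 0 0"}}

```text
clock: 52.48
tcp_pos: [0.6281, -0.0879, 0.0587]
eef_rot: [0.0, 1.0, -0.004, 0.0]
contact_force: [-5.0, 0.9, 7.8]
opening: 0.247
grip_force: 55.0
```

Call:
{"name": "move_arm", "arguments": {"commands": "0 0 0 0 0 0;0 0 0 0 0 0;0 0 0 0 0 0;0 0 0 0 0 0;0 0 0 0 0 0;0 0 .1 0 0 0;0 0 .25 0 0 0;0 0 .4 0 0 0;0 0 .55 0 0 0;0 0 .7 0 0 0;0 0 .7 0 0 0;0 0 .7 0 0 0", "fingers": 0}}

```text
clock: 53.48
tcp_pos: [0.6294, -0.0883, 0.2349]
eef_rot: [0.001, 1.0, -0.004, 0.004]
contact_force: [0.1, 0.0, -1.0]
opening: 0.5
grip_force: 0.0
```

Run:
```python
from h import *
o,m,im=look('f1');g=cv2.cvtColor(im,cv2.COLOR_BGR2GRAY).astype(int)
H,S,V=cv2.split(cv2.cvtColor(im,cv2.COLOR_BGR2HSV))
for z,h in ((.05,.028),(.095,.012)): print(z,np.round([proj(m,[.624+a,-.088+b,z]) for a,b in((.028,h),(.028,-h),(-.028,-h),(-.028,h))],1).tolist())
orr=(H<16)&(S>190)&(V>110)
for s,p in big(orr)[:2]: print('orange',s,cyl(m,p,.095,.014))
for s,p in big((S<50)&(V>60)): print('grey',s)
for c in (235,254,275): print(c,' '.join(map(str,g[130:230:2,c])))
for r in (152,165,180,190): print(r,' '.join(map(str,g[r,220:296:2])))
```

```text
t 53.48 tcp [ 0.6294 -0.0883  0.2349] yaw -90.48 q6 1.36
0.05 [[227.9, 154.7], [279.4, 154.3], [278.8, 203.5], [229.4, 203.8]]
0.095 [[241.1, 162.0], [266.2, 161.8], [266.1, 217.0], [242.1, 217.2]]
orange [ 36 317  28  38 663] (array([0.4456, 0.1441]), 'width', 0.0313)
orange [246 226  26  37 577] (array([ 0.5597, -0.0922]), 'width', 0.0269)
grey [ 229  149   53  102 3710]
grey [ 251   41   97   24 2243]
grey [ 445  316   36   39 1099]
235 141 140 142 143 92 221 96 156 156 128 89 91 187 238 242 241 241 239 239 241 242 238 238 238 236 239 239 239 240 235 236 238 237 237 238 235 175 144 93 90 85 83 83 81 85 81 90 123 193 155
254 140 140 141 141 71 54 61 84 86 85 88 90 95 87 86 86 133 121 50 50 50 49 50 50 124 133 133 133 135 134 135 133 133 135 134 120 48 48 49 51 48 79 132 236 242 242 243 114 65 66
275 139 138 146 80 69 54 55 82 81 86 89 89 122 135 136 136 133 131 133 132 135 129 133 131 133 132 133 134 134 130 130 129 129 129 134 130 94 82 83 86 93 95 107 96 220 242 242 207 150 151
152 150 149 151 151 148 121 94 90 88 90 88 90 89 91 90 91 91 90 87 90 90 91 91 92 90 90 90 89 90 82 80 55 46 82 81 82 82 83
165 151 151 151 150 150 225 240 239 240 239 239 129 133 131 134 133 97 83 101 132 132 129 130 121 133 132 134 133 133 121 85 41 49 82 80 71 72 71
180 146 144 143 144 144 223 239 239 239 239 239 124 131 130 133 135 133 133 133 132 130 130 127 116 132 132 133 132 135 116 81 45 59 86 85 74 76 75
190 137 141 145 148 149 218 238 237 237 237 237 147 132 129 130 134 133 135 130 131 130 129 127 112 130 130 132 131 130 105 83 43 77 85 83 73 74 73
```

Call:
{"name": "move_arm", "arguments": {"commands": "-.702 -.916 0 0 0 1;-.702 -.916 0 0 0 1;-.702 -.916 0 0 0 1;-.702 -.916 0 0 0 1;-.702 -.916 0 0 0 1;-.702 -.916 0 0 0 1;-.702 -.916 0 0 0 1;-.702 -.916 0 0 0 1;-.702 -.916 0 0 0 1;-.702 -.916 0 0 0 1;-.702 -.916 0 0 0 1;-.702 -.916 0 0 0 1;-.702 -.916 0 0 0 1;-.702 -.916 0 0 0 1;-.702 -.916 0 0 0 1;-.702 -.916 0 0 0 1"}}

```text
clock: 54.87
tcp_pos: [0.4515, -0.3165, 0.2292]
eef_rot: [-0.001, 0.711, 0.703, -0.0]
contact_force: [-0.3, -0.2, -0.2]
opening: 0.5
grip_force: 0.0
```

Run:
```python
from h import *
o,m,im=look('h1');g=cv2.cvtColor(im,cv2.COLOR_BGR2GRAY).astype(int)
u,v=proj(m,[.4533,-.317,.095]);print('pred stub',u,v,'edges',proj(m,[.4413,-.317,.095])[0],proj(m,[.4653,-.317,.095])[0],'body',proj(m,[.4253,-.317,.05])[0],proj(m,[.4813,-.317,.05])[0])
r=int(round(v));print(' '.join(map(str,g[r,int(u)-45:int(u)+45:2])));print('cols from',int(u)-45)
print('col',int(round(u)),'rows from',r-50,' '.join(map(str,g[r-50:r+40:2,int(round(u))])))
```

```text
t 54.87 tcp [ 0.4515 -0.3165  0.2292] yaw -0.62 q6 -0.7
pred stub 256.5171224138163 186.07716739594824 edges 243.98973060317567 269.0485985874541 body 230.63597185801817 282.03514140292754
106 64 59 59 62 60 71 105 107 144 116 89 89 85 89 91 85 68 88 90 90 87 89 88 85 89 81 63 100 85 86 85 86 85 185 195 203 203 201 200 202 200 197 184 75
cols from 211
col 257 rows from 136 108 107 107 202 201 201 84 89 68 94 92 92 93 92 93 93 46 45 47 98 99 75 79 87 89 88 88 87 87 83 83 58 80 167 201 153 116 72 73 72 72 71 72 72 75
```

Call:
{"name": "move_arm", "arguments": {"commands": ".002 -.002 -.15 0 0 0;.002 -.002 -.3 0 0 0;.002 -.002 -.45 0 0 0;.002 -.002 -.58 0 0 0;.002 -.002 -.653 0 0 0;.002 -.002 -.653 0 0 0;.002 -.002 -.653 0 0 0"}}

```text
clock: 55.5
tcp_pos: [0.4518, -0.3168, 0.0664]
eef_rot: [-0.001, 0.71, 0.704, -0.0]
contact_force: [0.1, 0.4, 0.7]
opening: 0.499
grip_force: 0.0
```

Call:
{"name": "move_arm", "arguments": {"commands": "0 0 0 0 0 0;0 0 0 0 0 0;0 0 0 0 0 0;0 0 0 0 0 0;0 0 0 0 0 0;0 0 0 0 0 0;0 0 .1 0 0 0;0 0 .22 0 0 0;0 0 .34 0 0 0;0 0 .46 0 0 0;0 0 .52 0 0 0;0 0 .52 0 0 0;0 0 .52 0 0 0", "fingers": 1, "grip_force": 35}}

```text
clock: 56.58
tcp_pos: [0.4526, -0.3174, 0.1975]
eef_rot: [0.0, 0.71, 0.704, 0.0]
contact_force: [-0.8, 0.6, -1.9]
opening: 0.246
grip_force: 34.9
```

Call:
{"name": "move_arm", "arguments": {"commands": ".2 .3 0 0 0 0;.35 .6 0 0 0 0;.5 .8 0 0 0 0;.6 .95 0 0 0 0;.708 .95 0 0 0 0;.708 .95 0 0 0 0;.708 .95 0 0 0 0;.708 .95 0 0 0 0;.708 .95 0 0 0 0;.708 .95 0 0 0 0"}}

```text
clock: 57.42
tcp_pos: [0.628, -0.0796, 0.1945]
eef_rot: [-0.002, 0.71, 0.704, -0.002]
contact_force: [-0.2, -1.0, -1.5]
opening: 0.248
grip_force: 35.0
```

Call:
{"name": "move_arm", "arguments": {"commands": "0 .222 0 0 0 0;0 .222 0 0 0 0;0 .222 0 0 0 0;0 .222 0 0 0 0;0 .222 0 0 0 0"}}

```text
clock: 57.83
tcp_pos: [0.6288, -0.0258, 0.197]
eef_rot: [-0.0, 0.71, 0.704, -0.0]
contact_force: [0.9, 0.5, -0.1]
opening: 0.249
grip_force: 35.0
```

Run:
```python
from h import *
o,m,im=look('h2')
H,S,V=cv2.split(cv2.cvtColor(im,cv2.COLOR_BGR2HSV))
t=o['tcp_pos'];print('held bottom pred',np.round(proj(m,[*t[:2],t[2]-.061])),'pack end pred',np.round([proj(m,[x,.012,.05]) for x in(.603,.659)]),'blk',np.round(proj(m,[.5657,-.025,.05])))
bl=(H>98)&(H<130)&(S>110)&(V>35)
for s,p in big(bl): print(s,'far edge',plane(m,s[0]+s[2]/2,s[1]+s[3]-.5,.05)[:2].round(4),'L/R',plane(m,s[0],s[1]+s[3]/2,.05)[:2].round(4),plane(m,s[0]+s[2],s[1]+s[3]/2,.05)[:2].round(4))
```

```text
t 57.83 tcp [ 0.6288 -0.0258  0.197 ] yaw -0.55 q6 -0.12
held bottom pred [255. 210.] pack end pred [[227. 144.]
 [286. 144.]] blk [191. 182.]
[ 226   11   64  133 5303] far edge [0.6325 0.0123] L/R [0.6037 0.0724] [0.6619 0.0719]
[ 158   87   63   60 2761] far edge [0.5664 0.01  ] L/R [0.5386 0.038 ] [0.5978 0.0375]
```

Call:
{"name": "move_arm", "arguments": {"commands": "0 .006 -.1 0 0 0;0 .006 -.2 0 0 0;0 .006 -.3 0 0 0;0 .006 -.38 0 0 0;0 .006 -.44 0 0 0;0 .006 -.44 0 0 0;0 .006 -.44 0 0 0"}}

```text
clock: 58.47
tcp_pos: [0.6287, -0.0239, 0.0865]
eef_rot: [-0.001, 0.711, 0.704, -0.001]
contact_force: [-0.2, -0.0, -1.4]
opening: 0.245
grip_force: 35.0
```

Call:
{"name": "move_arm", "arguments": {"commands": "0 0 -.03 0 0 0;0 0 -.06 0 0 0;0 0 -.076 0 0 0;0 0 -.076 0 0 0;0 0 -.076 0 0 0"}}

```text
clock: 58.88
tcp_pos: [0.6296, -0.023, 0.0688]
eef_rot: [0.0, 0.71, 0.704, 0.0]
contact_force: [-0.4, -0.2, -1.5]
opening: 0.246
grip_force: 35.0
```

Call:
{"name": "move_arm", "arguments": {"commands": "0 0 -.01 0 0 0;0 0 -.01 0 0 0;0 0 -.01 0 0 0"}}

```text
clock: 59.13
tcp_pos: [0.63, -0.0234, 0.0686]
eef_rot: [0.001, 0.71, 0.704, -0.0]
contact_force: [-4.3, -1.6, 8.3]
opening: 0.248
grip_force: 35.0
```

Call:
{"name": "move_arm", "arguments": {"commands": "0 0 0 0 0 0;0 0 0 0 0 0;0 0 0 0 0 0;0 0 0 0 0 0;0 0 0 0 0 0;0 0 .15 0 0 0;0 0 .3 0 0 0;0 0 .45 0 0 0;0 0 .6 0 0 0;-.2 .3 .95 0 0 0;-.2 .3 .95 0 0 0;-.2 .3 .95 0 0 0;-.2 .3 .95 0 0 0;-.2 .3 .95 0 0 0;-.2 .3 .95 0 0 0;-.2 .3 .95 0 0 0", "fingers": 0}}

```text
clock: 60.47
tcp_pos: [0.5791, 0.0516, 0.3012]
eef_rot: [-0.001, 0.71, 0.704, -0.001]
contact_force: [0.0, 0.4, 0.2]
opening: 0.503
grip_force: 0.0
```

Run:
```python
from h import *
o,m,im=look('z1')
H,S,V=cv2.split(cv2.cvtColor(im,cv2.COLOR_BGR2HSV));g=cv2.cvtColor(im,cv2.COLOR_BGR2GRAY)
R=lambda a:[np.round(a[0],4),a[2]]
for s,p in big((H>98)&(H<130)&(S>110)&(V>35))[:2]: print('blue',s,cyl(m,p,.05))
for s,p in big((H>40)&(H<90)&(S>80))[:1]: print('green',s,cyl(m,p,.05))
for s,p in big((H<16)&(S>190)&(V>110))[:3]: print('orange/red',s,cyl(m,p,.095,.014))
u,v=map(int,proj(m,[.5657,-.025,.06]));k=(V<52)&(abs(np.arange(512)-u)<32)[None]&(abs(np.arange(384)-v)<34)[:,None]
for s,p in big(k)[:1]: print('black',s,cyl(m,p,.05))
# dark hub: circle search on stub/body
u,v=map(int,proj(m,[.629,-.024,.06])); c=g[v-40:v+40,u-40:u+40]
cs=cv2.HoughCircles(cv2.medianBlur(c,3),cv2.HOUGH_GRADIENT,1,10,param1=80,param2=14,minRadius=8,maxRadius=28)
if cs is not None:
  for x,y,r in cs[0][:4]:
    a=plane(m,u-40+x,v-40+y,.05 if r>16 else .095)[:2]; print('hub_drum circ',a.round(4),r)
u,v=proj(m,[.624,-.088,.05]);print('jaw pred',u,v)
for s,p in big((S<50)&(V>60)): 
    print('grey',s,np.round(plane(m,*p.mean(0),.05)[:2],3))
# cover on mat from side view
ms=model('side');a=camera('side');hs=cv2.cvtColor(a,cv2.COLOR_BGR2HSV)
w=(hs[...,1]<50)&(hs[...,2]>110)
u,v=proj(ms,[.4513,.316,.045]);k=(np.hypot(np.arange(512)[None]-u,np.arange(384)[:,None]-v)<45)&w
for s,p in big(k)[:1]: print('cover',s,'ctr',W(ms,[p.mean(0)],.045))
```

```text
t 60.47 tcp [0.5791 0.0516 0.3012] yaw -0.51 q6 0.01
blue [ 273  102   47   90 2459] (array([0.6326, 0.0399]), 'width', 0.0606)
blue [ 225  148   41   46 1386] (array([0.5658, 0.0376]), 'width', 0.0539)
green [ 223  101   44   45 1069] (array([0.5662, 0.1016]), 'width', 0.0555)
orange/red [  52   31   80   26 1468] (array([0.4082, 0.1894]), 'width', 0.0846)
orange/red [231 269  21  17 281] (array([ 0.56  , -0.0878]), 'width', 0.0272)
black [ 226  193   40   46 1410] (array([ 0.5654, -0.0276]), 'width', 0.0549)
hub_drum circ [ 0.6321 -0.0177] 25.1
hub_drum circ [ 0.6283 -0.0187] 9.1
hub_drum circ [ 0.6171 -0.0121] 13.8
hub_drum circ [ 0.6455 -0.0501] 18.0
jaw pred 287.45499765340253 259.2982619553834
grey [ 162  291  185   25 4278] [ 0.573 -0.161]
grey [ 268  230   34   54 1382] [ 0.617 -0.085]
grey [ 450  291   52   26 1029] [ 0.899 -0.161]
cover [153 160  39  35 841] ctr [[0.43691522 0.29716375]]
```

```bash
python3 -c "
from station import ctrl
print(ctrl.close_job())"
```

```text
the job is handed in; nothing more can be done
None
```

I handed the job in at about 60 s: the cover lies grip up in the middle of the mat and all seven order items stand in the carton. The jaw's first placing tipped it onto the white jar, with about 56 N at the wrist. It was righted and re-placed, and a later try hit the rim at about 49 N. The close-out gave no verdict, so the last placing (the drum hub) rests on mask measurements only.

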